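# Nest three steel pouring pans in their shipping carton

## Task

Pack the set of three steel pouring pans: lower the largest into the shaped carton, then the middle one into it, then the smallest into that, each turned so that its narrowed nose lies over the nose before it, upright and resting right on the floor of the one below. Let go of them all, and do not shove or knock over the jars and the tape roll standing around.

Things in the scene. Friction and masses are not known exactly. Their poses are not given: they have to be found in the camera images.
- pan_large: Largest open steel pouring pan, upright walls 3 mm, floor 4 mm; one end square, the nose end (+x) narrowed by two corners cut at 45 degrees. Origin: centre of underside; y across, z out of the mouth. Outside 176 long, 68 wide, 66 mm high, nose corners cut 26 mm; 340 g. Starts on its sloping stand.
- pan_middle: Middle open steel pouring pan, upright walls 3 mm, floor 4 mm; one end square, the nose end (+x) narrowed by two corners cut at 45 degrees. Origin: centre of underside; y across, z out of the mouth. Outside 160 long, 52 wide, 76 mm high, nose corners cut 21 mm; 280 g. Starts flat on the table. Fits the largest nose to nose only, 5 mm to spare all round, rim 14 mm above that one's.
- pan_small: Smallest open steel pouring pan, upright walls 3 mm, floor 4 mm; one end square, the nose end (+x) narrowed by two corners cut at 45 degrees. Origin: centre of underside; y across, z out of the mouth. Outside 144 long, 36 wide, 86 mm high, nose corners cut 17 mm; 220 g. Starts on its stand. Fits the middle one nose to nose only, 5 mm to spare all round, rim 14 mm above that one's.
- carton: Fixed shallow carton, 206 x 98 x 40 mm high, with a pocket 186 x 78 mm shaped like the largest pan (5 mm to spare all round; +x end, for the nose, has 29 mm 45 degree corners); floor 4 mm. Origin: centre of underside, under the pocket's centre; z up. Lid flap stands at the -x end, leaning outwards, top 110 mm above the table and 136 mm from the origin.
- stand_large: Fixed plywood stand of the largest pan, origin on the table under its middle, z up. Its board slopes 30 degrees, rising to +x (high end 113 mm up). The pan starts on it nose uphill, mouth leaning 30 degrees to the stand's -x, pan origin 66 mm above the stand's. Side guides 14 mm and low-end stop 21 mm proud of the board.
- stand_small: Fixed plywood stand of the smallest pan, origin on the table under its middle, z up. Its board slopes 30 degrees, rising to +x (high end 105 mm up). The pan starts on it nose uphill, mouth leaning 30 degrees to the stand's -x, pan origin 66 mm above the stand's. Side guides 14 mm and low-end stop 21 mm proud of the board.
- jar_left: Bystander: loose upright wooden jar with green cap, 55 mm wide, 120 mm high; origin centre of the base, z up.
- jar_mid: Bystander: loose upright wooden jar with green cap, 55 mm wide, 120 mm high; origin centre of the base, z up.
- jar_right: Bystander: loose upright wooden jar with green cap, 55 mm wide, 120 mm high; origin centre of the base, z up.
- tape_roll: Bystander: loose roll of clear packing tape lying flat, 104 mm across, 76 mm hole, 48 mm high; origin centre of the underside, z up.
Mind the look-alikes: they are no part of the job. What is shaped like the pan_large but blue is not meant.

How it is judged (in metres and radians):
On the way, in this order (a step that is already met when the one before it is completed fails the run):
1. the largest pan rests on the floor of the carton (horizontal distance between pan_large and carton below 0.01 m and z of pan_large in the frame of carton between 0.001 and 0.0075 m and angle between pan_large's own z axis and vertical below 0.06 rad and angle between the x axis of pan_large and the x axis of carton, either way round below 0.13 rad and linear speed of pan_large below 0.03 m/s), for 0.2 s.
2. the middle pan rests on the floor of the largest (all of step 1 and horizontal distance between pan_middle and pan_large below 0.01 m and z of pan_middle in the frame of pan_large between 0.001 and 0.0075 m and angle between pan_middle's own z axis and vertical below 0.06 rad and angle between the x axis of pan_middle and the x axis of pan_large, either way round below 0.13 rad and linear speed of pan_middle below 0.03 m/s), for 0.2 s.
3. the smallest pan rests on the floor of the middle one (all of step 2 and horizontal distance between pan_small and pan_middle below 0.01 m and z of pan_small in the frame of pan_middle between 0.001 and 0.0075 m and angle between pan_small's own z axis and vertical below 0.06 rad and angle between the x axis of pan_small and the x axis of pan_middle, either way round below 0.13 rad and linear speed of pan_small below 0.03 m/s), for 0.2 s.
At the end, for the whole second after the job is handed in: The largest pan stands in the carton, the middle pan in the largest and the smallest in the middle one: each one's origin within 10 mm horizontally of the one below and 1 to 7.5 mm above it (resting on the 4 mm floor), upright within 0.06 rad, lengthwise in line within 0.13 rad, and at rest (all of step 3); the robot touches nothing.
It fails at once if jar_left is shoved more than 30 mm or tipped (distance of jar_left from where it was at the start of the episode above 0.03 m or angle between jar_left's own z axis and vertical above 0.4 rad).
It fails at once if jar_mid is shoved more than 30 mm or tipped (distance of jar_mid from where it was at the start of the episode above 0.03 m or angle between jar_mid's own z axis and vertical above 0.4 rad).
It fails at once if jar_right is shoved more than 30 mm or tipped (distance of jar_right from where it was at the start of the episode above 0.03 m or angle between jar_right's own z axis and vertical above 0.4 rad).
It fails at once if tape_roll is shoved more than 30 mm or tipped (distance of tape_roll from where it was at the start of the episode above 0.03 m or angle between tape_roll's own z axis and vertical above 0.4 rad).
It also fails if it takes over 72 s, if anything falls off the work surface, if the arm or the gripper's body presses on something with over 40 N, if the wrist force passes 120 N, or if a joint passes its speed limit or range.

## Robot

A 6-joint arm with a two-finger parallel gripper is mounted at the origin on the work surface. World frame = base frame: x ahead of the robot, y to its left, z up, the work surface at z = 0. Lengths are in mm, angles in rad, forces in N, time in s.
With the tool pointing down it reaches from about 275 to 1000 mm from the base axis. Payload 8.4 kg.
Tool frame: the origin (TCP) lies at the very end of the fingers, on their centre line; the grasp point (between the pads) lies 19 mm behind it; z points along the fingers, y is the direction in which the jaws open and shut (so a half turn about z gives the same grasp; the last joint's range is limited). The gripper opens to 85 mm and grips with 20 to 120 N. Pads are 22 mm wide; open, the fingers measure 114 mm over their backs; the gripper's body (76 mm by 85 mm) begins 54 mm behind the grasp point. The pads swing forward as they close: fully open they stand 13 mm farther back than shut.
Start: joints at [1.151, 0.353, 1.633, -0, 1.155, -0.002], TCP at [253.593, 571.243, 231.281] pointing down, gripper open.
Joint ranges: [-2.63, 2.63], [-0.92, 2.1], [0.06, 2.66], [-1.3, 4.44], [0, 2.69], [-3.02, 3.02]. Speed limits (rad/s): [2.22, 2.22, 2.79, 3.14, 3.14, 3.14].

## Interface

Orientations are given as [roll, pitch, yaw] about the fixed x, y, z axes, in that order (R = Rz(yaw) Ry(pitch) Rx(roll)).
In Python, from rig import r gives the robot as it stands.
- The arm moves only by the tool move_arm, never from a script. Its argument "increments" is a list of rows, each an object of numbers: "tx", "ty", "tz": the shift along the tool's x, y, z in cm; "rx", "ry", "rz": the turn, a rotation vector about the tool's x, y, z in degrees; "gripper": the gripper's target within -1 to 1 (fully open at 1, half-way at 0, shut at -1). A call has 1 to 12 rows; each row shifts and turns the commanded pose from where the row before left it, along the tool's axes as they then stand; what a row does not reach is not made up. A row lasts 1/10 s, in which the tool goes at most 50 mm and 8.59 degrees, less where a joint would pass 70% of its speed; a pose out of reach is approached as far as the arm can. A call is refused whole if a number of a shift passes 5 or a number of a turn 8.59, either way. A call with a gripper value outside its range is refused whole. The fingers move at their own pace and stop on an object; "squeeze" is the grip in N (left out, the last holds). Time passes only in rows, so rows that do not move let the fingers close. It gives the time, the measured TCP pose, the force and the opening at its end, in the units of the state.
- r.sense(): the state, without advancing time (a new reading comes with each control period).
- r.grab_frame(name): name is "scene" or "top"; returns (picture, depth): 400x640x3 uint8, red, green, blue; 400x640 float32, mm along the optical axis (not along the pixel's ray), 0 where there is no reading.
- r.camera_model(name): a dict with "fx", "fy", "cx", "cy" (pixels), "R" (3x3) and "t" (3): a world point X has camera coordinates R X + t. Camera axes: x right, y down, z forward; pixel columns grow to the right and rows downward; lengths in mm; the calibration is good to about 2 mm. A picture is of the moment at which its call begins. camera_model takes no time and is no camera call.
- r.sign_off(): hands the job in, once; it reports no verdict.
Trained networks look in the newest picture that a camera, given by its name, has taken for a name from the list of things; names that differ only in an ending like _2 or _b are one class to them, and where a whole thing is asked for, a point or a joint stands for the part that bears it (a point fixed in the world has none). Each returns a list of dicts, best first, with "confidence" (0 to 1); they miss things now and then, are a little off and sometimes report something else, mostly with a low value. They report only what shows in the picture. A call takes as long as a camera call. They do not tell look-alikes from the thing itself.
- r.cut_out(query, camera): "mask" (400x640 bool, what is visible of it) and "bbox" ([left, top, right, bottom] in pixels, round what is visible of it).
- r.place_of(query, camera): "location" ([row, column] in pixels: a listed point, or the origin of a listed thing).
The state is a dict: "clock": time; "qpos": joint angles; "qvel": joint speeds; "joint_efforts": joint torques, N m; "eef_pos": TCP position; "tcp_rot": TCP orientation; "contact_force": force on the tool from outside, world axes, zero at the start; "wrist_torque": the same for the moment, N m; "opening": opening from 0.0 (shut) to 1.0 (fully open).
Only numpy, scipy, OpenCV 4.12 (cv2) and the standard library are available. Lean on these libraries where they do the work, as an engineer would, in place of code of your own. Each camera call takes 0.05 s, during which the arm holds its last target. There are 200 camera calls.

## Working session

There is one attempt and no reset: what is moved stays moved. The work goes in short steps, Python scripts to look and compute and a tool call to move; the robot and the scene stay as the last step left them, time stands still between calls to the robot, and variables do not carry over. Pictures are saved under pics/ and viewed, about 8 in all and at most 12, crops included, and the job is handed in when it is done.

Besides the shell and the picture viewer there is one more tool, called by a JSON object that holds its "name" and its "arguments", one argument or row to a line. move_arm: Moves the arm, as the interface text tells. Its arguments: {"type":"object","properties":{"increments":{"type":"array","items":{"type":"object","properties":{"tx":{"type":"number"},"ty":{"type":"number"},"tz":{"type":"number"},"rx":{"type":"number"},"ry":{"type":"number"},"rz":{"type":"number"},"gripper":{"type":"number"}}}},"squeeze":{"type":"number"}},"required":["increments"]}

```bash
mkdir -p pics; ls; python3 - <<'E'
from rig import r
import cv2,numpy as np
for n in("scene","top"):
    p,d=r.grab_frame(n); cv2.imwrite(f"pics/{n}0.png",p[:,:,::-1]); np.save(f"pics/{n}0.npy",d)
    c=r.camera_model(n); print(n,c)
    for q in("pan_large","pan_middle","pan_small","carton","stand_large","stand_small","jar_left","tape_roll"):
        print(q,[(np.round(o["location"]),round(o["confidence"],2)) for o in r.place_of(q,n)])
print(r.sense())
E
```

```text
pics
scene {'fx': 420.53676930676426, 'fy': 420.53676930676426, 'cx': 314.06897011040724, 'cy': 196.14374185103793, 'R': array([[ 0.49094389,  0.87110925,  0.01194862],
       [ 0.74514961, -0.41277013, -0.52380615],
       [-0.45136034,  0.26606294, -0.85175369]]), 't': array([-292.61502723, -393.30411487, 1394.03628024])}
pan_large [(array([147., 267.]), 0.75), (array([174., 353.]), 0.64)]
pan_middle [(array([238., 170.]), 0.64), (array([238., 385.]), 0.57)]
pan_small [(array([219., 261.]), 0.87)]
carton [(array([130., 395.]), 0.82)]
stand_large [(array([186., 348.]), 0.75)]
stand_small [(array([226., 264.]), 0.77), (array([217., 258.]), 0.18)]
jar_left [(array([205., 434.]), 0.81)]
tape_roll [(array([298., 310.]), 0.84)]
top {'fx': 398.02510277462164, 'fy': 398.02510277462164, 'cx': 323.0996645217996, 'cy': 202.43886002859688, 'R': array([[ 0.01356966, -0.99928211, -0.03537118],
       [-0.98556338, -0.0073962 , -0.16914524],
       [ 0.1687622 ,  0.03715578, -0.98495623]]), 't': array([ 16.50179491, 566.07988891, 975.8811785 ])}
pan_large [(array([200., 280.]), 0.7), (array([294.
[... 407 characters left out ...]
.82)]
{'clock': 0.9, 'qpos': array([ 1.15062463e+00,  3.52978458e-01,  1.63337068e+00,  1.76825928e-05,
        1.15521090e+00, -2.40119205e-03]), 'qvel': array([ 3.14868712e-04,  9.41493262e-04, -1.91152411e-03,  1.24394593e-05,
        4.25204570e-04,  8.58135098e-04]), 'joint_efforts': array([-1.38222208e-04, -6.05140114e+01, -3.42455828e+01, -8.01376450e-05,
        9.08703623e-04,  1.42388049e-05]), 'eef_pos': array([253.58003297, 571.26519049, 231.30700015]), 'tcp_rot': array([ 3.14156000e+00, -1.60993137e-05,  2.72381501e+00]), 'contact_force': array([-0.24939615,  0.04845339, -0.59698945]), 'wrist_torque': array([ 0.04944267, -0.04502739,  0.01047315]), 'opening': 1.0004051440485944}
```

View pics/top0.png

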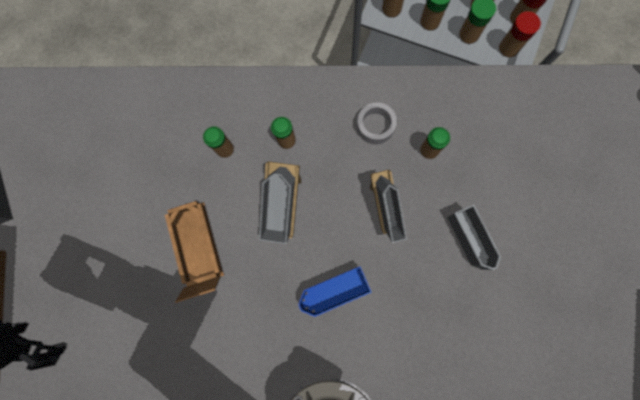

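View pics/scene0.png

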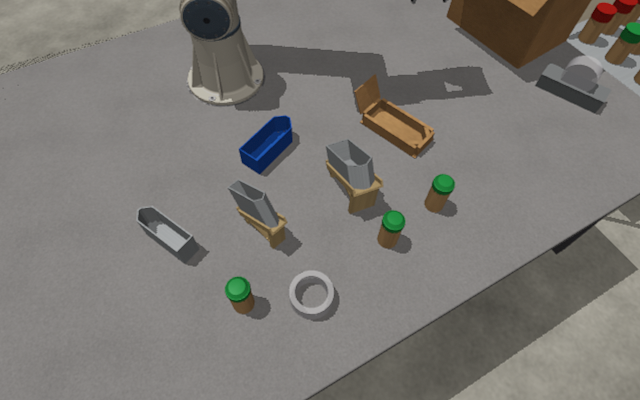

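The top view shows the carton at (242,196) with its flap nearer the robot, so its nose points to +x. The large pan is at (200,280) and the small pan at (205,390), both nose uphill toward +x. The middle pan is at (238,477) with its nose at lower right, and the blue decoy is at (290,335). Next I fit poses to the depth.

```bash
cat > h.py <<'E'
import numpy as np
from scipy.spatial import cKDTree
from scipy.optimize import least_squares
from scipy.spatial.transform import Rotation as Ro
from rig import r
def cloud(n,d=None):
    if d is None: d=r.grab_frame(n)[1]
    c=r.camera_model(n); v,u=np.nonzero(d>0); z=d[v,u]
    X=np.c_[(u-c["cx"])/c["fx"]*z,(v-c["cy"])/c["fy"]*z,z]
    return (X-c["t"])@c["R"]
def poly(L,W,c):
    a,b=L/2,W/2
    return np.array([[-a,-b],[a-c,-b],[a,-b+c],[a,b-c],[a-c,b],[-a,b]])
def prism(P,z0,z1,s=2.5):
    out=[]
    for p,q in zip(P,np.roll(P,-1,0)):
        n=int(np.linalg.norm(q-p)/s)+1
        e=p+np.linspace(0,1,n)[:,None]*(q-p)
        for z in np.arange(z0,z1+.1,s): out.append(np.c_[e,np.full(n,z)])
    return np.vstack(out)
def floor(L,W,c,z,s=2.5):
    g=np.stack(np.meshgrid(np.arange(-L/2,L/2,s),np.arange(-W/2,W/2,s)),-1).reshape(-1,2)
    return np.c_[g,np.full(len(g),z)][g[:,0]+abs(g[:,1])<L/2+W/2-c]
def shell(L,W,c,H,t,ci):
    return np.vstack([prism(poly(L,W,c),0,H),prism(poly(L-2*t,W-2*t,ci),4,H),prism(poly(L-t,W-t,(c+ci)/2),H,H),floor(L-2*t,W-2*t,ci,4)])
M={k:shell(L,W,c,H,3,c-3*(2-2**.5)) for k,(L,W,c,H) in dict(pan_large=(176,68,26,66),pan_middle=(160,52,21,76),pan_small=(144,36,17,86)).items()}
M["carton"]=shell(206,98,29+10*(2-2**.5),40,10,29)
def T(p,tilt):  # p: x,y,z,yaw ; tilt about own y (mouth leans to -x)
    return Ro.from_euler("z",p[3])*Ro.from_euler("y",-tilt),np.array(p[:3])
def fit(k,C,p0,tilt=0,fz=False,rad=25):
    m=cKDTree(M[k]); p=np.array(p0,float); s=np.array([1,1,1,.01])
    free=[0,1,3] if fz else [0,1,2,3]
    for g in (rad,12,8):
        R,t=T(p,tilt); L=R.inv().apply(C-t); dd=m.query(L)[0]
        S=C[(dd<g)&(C[:,2]>6)]
        if len(S)<30: return p,0,len(S)
        def f(q):
            w=p.copy(); w[free]+=q*s[free]
            R,t=T(w,tilt); return m.query(R.inv().apply(S-t))[0]
        o=least_squares(f,np.zeros(len(free)),loss="soft_l1",f_scale=2,diff_step=.05,x_scale=1) if 0 else None
        from scipy.optimize import minimize
        F=lambda q:np.minimum(f(q),8).__pow__(2).mean()
        o=minimize(F,np.zeros(len(free)),method="Nelder-Mead",options=dict(initial_simplex=np.vstack([np.zeros(len(free)),6*np.eye(len(free))]),xatol=.05,fatol=1e-3))
        p[free]+=o.x*s[free]
    return p,o.fun**.5,len(S)
def ray(n,row,col,z):
    c=r.camera_model(n); d=c["R"].T@np.array([(col-c["cx"])/c["fx"],(row-c["cy"])/c["fy"],1]); o=-c["R"].T@c["t"]
    return o+d*(z-o[2])/d[2]
E
cat > a.py <<'E'
from h import *
np.set_printoptions(precision=2,suppress=True)
G=dict(pan_large=(*ray("top",203,279,66),-.03),pan_middle=(*ray("top",240,475,0),-2.7),pan_small=(*ray("top",205,388,66),.2),carton=(*ray("top",242,196,0),.15))
for n in("top","scene","both"):
    C=np.vstack([cloud(c,np.load(f"pics/{c}0.npy")) for c in ("top","scene")]) if n=="both" else cloud(n,np.load(f"pics/{n}0.npy"))
    for k,g in G.items():
        p,e,N=fit(k,C,g,.5236 if k in("pan_large","pan_small") else 0)
        print(n,k,np.array(g),p,"rms",round(e,2),N)
for k,rc in dict(jl=(133,214),jm=(127,283),jr=(137,438)).items(): print(k,ray("top",*rc,120))
print("tape",ray("top",121,377,48))
E
python3 a.py
```

```text
top pan_large [560.6  133.82  66.    -0.03] [572.01 127.3   67.1   -0.13] rms 2.15 2560
top pan_middle [ 477.37 -375.15    0.     -2.7 ] [ 476.6  -360.34    3.14   -2.72] rms 1.22 1467
top pan_small [ 557.58 -141.38   66.      0.2 ] [ 568.7  -132.35   67.17    0.26] rms 2.13 1532
top carton [463.96 364.     0.     0.15] [460.69 362.06   1.95   0.32] rms 2.24 1775
scene pan_large [560.6  133.82  66.    -0.03] [572.83 128.38  65.31  -0.13] rms 2.16 1921
scene pan_middle [ 477.37 -375.15    0.     -2.7 ] [ 478.28 -359.27    2.63   -2.71] rms 1.24 1253
scene pan_small [ 557.58 -141.38   66.      0.2 ] [ 571.99 -136.68   66.05    0.27] rms 2.2 1521
scene carton [463.96 364.     0.     0.15] [461.44 363.04   2.3    0.32] rms 2.52 1590
both pan_large [560.6  133.82  66.    -0.03] [572.06 127.92  66.82  -0.13] rms 2.2 4481
both pan_middle [ 477.37 -375.15    0.     -2.7 ] [ 478.13 -359.5     3.01   -2.71] rms 1.27 2720
both pan_small [ 557.58 -141.38   66.      0.2 ] [ 570.68 -134.64   67.05    0.26] rms 2.48 3055
both carton [463.96 364.     0.     0.15] [461.43 362.72   1.96   0.32] rms 2.42 3372
jl [727.05 294.05 120.  ]
jm [742.78 121.92 120.  ]
jr [ 717.39 -257.97  120.  ]
tape [ 786.45 -117.74   48.  ]
```

```bash
cat > g.py <<'E'
from h import *
np.set_printoptions(precision=3,suppress=True)
PO=dict(pan_large=((572.1,127.9,66.5,-.13),.5236),pan_middle=((478,-359.7,0,-2.713),0),pan_small=((570.6,-134.8,66.5,.262),.5236),carton=((461.4,362.6,0,.32),0))
H=dict(pan_large=66,pan_middle=76,pan_small=86)
def cur(s=None):
    s=s or r.sense(); return np.array(s["eef_pos"]),Ro.from_euler("xyz",s["tcp_rot"])
def tgt(k,z,x=0,pose=None):  # TCP at pan-frame (x,0,z)
    R,t=T(*(pose or PO[k])); B=R.as_matrix()
    return t+B@np.array([x,0,z]),Ro.from_matrix(np.c_[-B[:,0],B[:,1],-B[:,2]])
def rows(a,b,N=None):
    Rl=a[1].inv()*b[1]; w=Rl.as_rotvec(); d=a[1].inv().apply(b[0]-a[0])
    N=N or int(max(np.linalg.norm(d)/40,np.degrees(np.linalg.norm(w))/7.5))+1
    A=sum(Ro.from_rotvec(w*i/N).as_matrix() for i in range(N))
    s=np.linalg.solve(A,d)/10
    print(N,"x t(cm)",s,"r(deg)",np.degrees(w/N)," total",d/10,np.degrees(w)); return b
E
python3 - <<'E'
from g import *
c=cur(); p=rows(c,tgt("pan_large",66-24+80)); print(p[0]); rows(p,tgt("pan_large",42))
E
```

```text
13 x t(cm) [-2.703 -2.676  1.105] r(deg) [-0.332 -2.292 -1.239]  total [-41.252 -29.331   5.914] [ -4.314 -29.791 -16.11 ]
[511.615 135.808 172.155]
2 x t(cm) [ 0. -0.  4.] r(deg) [0. 0. 0.]  total [ 0. -0.  8.] [0. 0. 0.]
```

{"name": "move_arm", "arguments": {
  "increments": [
    {"tx":-2.7,"ty":-2.68,"tz":1.1,"rx":-0.33,"ry":-2.29,"rz":-1.24,"gripper":1},
    {"tx":-2.7,"ty":-2.68,"tz":1.1,"rx":-0.33,"ry":-2.29,"rz":-1.24},
    {"tx":-2.7,"ty":-2.68,"tz":1.1,"rx":-0.33,"ry":-2.29,"rz":-1.24},
    {"tx":-2.7,"ty":-2.68,"tz":1.1,"rx":-0.33,"ry":-2.29,"rz":-1.24},
    {"tx":-2.7,"ty":-2.68,"tz":1.1,"rx":-0.33,"ry":-2.29,"rz":-1.24},
    {"tx":-2.7,"ty":-2.68,"tz":1.1,"rx":-0.33,"ry":-2.29,"rz":-1.24},
    {"tx":-2.7,"ty":-2.68,"tz":1.1,"rx":-0.33,"ry":-2.29,"rz":-1.24},
    {"tx":-2.7,"ty":-2.68,"tz":1.1,"rx":-0.33,"ry":-2.29,"rz":-1.24},
    {"tx":-2.7,"ty":-2.68,"tz":1.1,"rx":-0.33,"ry":-2.29,"rz":-1.24},
    {"tx":-2.7,"ty":-2.68,"tz":1.1,"rx":-0.33,"ry":-2.29,"rz":-1.24},
    {"tx":-2.7,"ty":-2.68,"tz":1.1,"rx":-0.33,"ry":-2.29,"rz":-1.24},
    {"tx":-2.7,"ty":-2.68,"tz":1.1,"rx":-0.33,"ry":-2.29,"rz":-1.24}
  ]
}}

```text
invalid input
```

```bash
python3 - <<'E'
from g import *
c=cur(); p=rows(c,tgt("pan_large",42+50)); rows(c,tgt("pan_large",42));print(c[0],r.sense()["qpos"],r.sense()["clock"])
E
```

```text
14 x t(cm) [-2.566 -2.475  1.238] r(deg) [-0.308 -2.128 -1.151]  total [-42.69  -28.906   8.512] [ -4.314 -29.791 -16.11 ]
14 x t(cm) [-2.664 -2.455  1.585] r(deg) [-0.308 -2.128 -1.151]  total [-45.088 -28.196  12.842] [ -4.314 -29.791 -16.11 ]
[253.58  571.265 231.307] [ 1.151  0.353  1.633  0.     1.155 -0.002] 0.9
```

{"name": "move_arm", "arguments": {
  "increments": [
    {"tx":-2.7,"ty":-2.68,"tz":1.1,"rx":-0.33,"ry":-2.29,"rz":-1.24,"gripper":1},
    {"tx":-2.7,"ty":-2.68,"tz":1.1,"rx":-0.33,"ry":-2.29,"rz":-1.24,"gripper":1}
  ],
  "squeeze": 60
}}

```text
clock: 1.1
eef_pos: [282.7, 500.2, 210.0]
tcp_rot: [3.131, 0.082, 2.769]
contact_force: [-0.1, -0.3, -0.1]
opening: 1.0
```

{"name": "move_arm", "arguments": {
  "increments": [
    {"tx":-2.7,"ty":-2.68,"tz":1.1,"rx":-0.33,"ry":-2.29,"rz":-1.24,"gripper":1},
    {"tx":-2.7,"ty":-2.68,"tz":1.1,"rx":-0.33,"ry":-2.29,"rz":-1.24,"gripper":1},
    {"tx":-2.7,"ty":-2.68,"tz":1.1,"rx":-0.33,"ry":-2.29,"rz":-1.24,"gripper":1},
    {"tx":-2.7,"ty":-2.68,"tz":1.1,"rx":-0.33,"ry":-2.29,"rz":-1.24,"gripper":1},
    {"tx":-2.7,"ty":-2.68,"tz":1.1,"rx":-0.33,"ry":-2.29,"rz":-1.24,"gripper":1},
    {"tx":-2.7,"ty":-2.68,"tz":1.1,"rx":-0.33,"ry":-2.29,"rz":-1.24,"gripper":1},
    {"tx":-2.7,"ty":-2.68,"tz":1.1,"rx":-0.33,"ry":-2.29,"rz":-1.24,"gripper":1},
    {"tx":-2.7,"ty":-2.68,"tz":1.1,"rx":-0.33,"ry":-2.29,"rz":-1.24,"gripper":1},
    {"tx":-2.7,"ty":-2.68,"tz":1.1,"rx":-0.33,"ry":-2.29,"rz":-1.24,"gripper":1},
    {"tx":-2.7,"ty":-2.68,"tz":1.1,"rx":-0.33,"ry":-2.29,"rz":-1.24,"gripper":1},
    {"tx":-2.7,"ty":-2.68,"tz":1.1,"rx":-0.33,"ry":-2.29,"rz":-1.24,"gripper":1}
  ],
  "squeeze": 60
}}

```text
clock: 2.2
eef_pos: [511.6, 134.2, 173.0]
tcp_rot: [-3.141, 0.525, 3.013]
contact_force: [0.3, 0.1, -0.1]
opening: 1.003
```

```bash
python3 - <<'E'
from g import *
r.grab_frame("top")
c=cur(); p=rows(c,tgt("pan_large",42+30)); rows(c,tgt("pan_large",42));print(c[0],r.sense()["qpos"],r.sense()["clock"])
E
```

```text
2 x t(cm) [0.125 0.239 2.483] r(deg) [-0.068  0.096  0.068]  total [0.254 0.481 4.966] [-0.135  0.192  0.136]
2 x t(cm) [0.129 0.242 3.983] r(deg) [-0.068  0.096  0.068]  total [0.264 0.488 7.966] [-0.135  0.192  0.136]
[513.208 130.874 173.07 ] [ 0.419  0.115  2.236 -0.7    0.423 -0.432] 2.25
```

{"name": "move_arm", "arguments": {
  "increments": [
    {"tx":0.25,"ty":0.48,"tz":1.0,"rx":-0.14,"ry":0.19,"rz":0.14,"gripper":1},
    {"tx":0,"ty":0,"tz":1.5,"rx":0,"ry":0,"rz":0,"gripper":1},
    {"tx":0,"ty":0,"tz":1.5,"rx":0,"ry":0,"rz":0,"gripper":1},
    {"tx":0,"ty":0,"tz":1.0,"rx":0,"ry":0,"rz":0,"gripper":1},
    {"tx":0,"ty":0,"tz":1.0,"rx":0,"ry":0,"rz":0,"gripper":1},
    {"tx":0,"ty":0,"tz":1.0,"rx":0,"ry":0,"rz":0,"gripper":1},
    {"tx":0,"ty":0,"tz":1.0,"rx":0,"ry":0,"rz":0,"gripper":1},
    {"tx":0,"ty":0,"tz":0,"rx":0,"ry":0,"rz":0,"gripper":1}
  ],
  "squeeze": 60
}}

```text
clock: 3.05
eef_pos: [549.0, 135.3, 101.2]
tcp_rot: [3.139, 0.519, 3.009]
contact_force: [0.8, -0.0, 0.1]
opening: 1.002
```

```bash
python3 - <<'E'
from g import *
import cv2
p,d=r.grab_frame("scene"); cv2.imwrite("pics/s1.png",cv2.resize(p[90:250,240:440],None,fx=4,fy=4)[:600,:,::-1])
c=cur(); rows(c,tgt("pan_large",42));print(c[0],r.sense()["contact_force"])
E
```

```text
1 x t(cm) [-0.323 -0.435  0.046] r(deg) [ 0.089 -0.255 -0.116]  total [-0.323 -0.435  0.046] [ 0.089 -0.255 -0.116]
[548.843 135.334 101.68 ] [-0.186 -0.218  0.193]
```

View pics/s1.png

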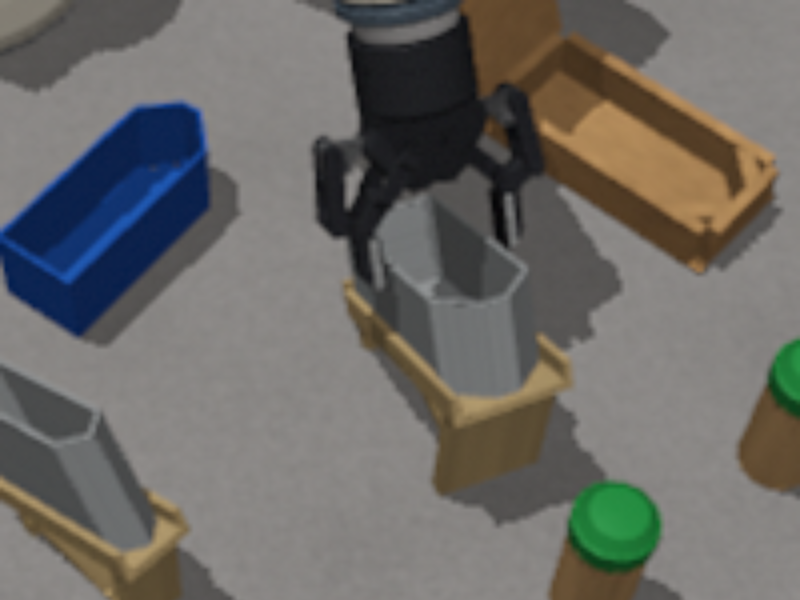

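The crop shows both fingers straddling the large pan's walls, at (375,265) and (510,225). I correct the small settled offset and close.

{"name": "move_arm", "arguments": {
  "increments": [
    {"tx":-0.32,"ty":-0.43,"tz":0,"rx":0,"ry":-0.25,"rz":0,"gripper":1},
    {"tx":0,"ty":0,"tz":0,"rx":0,"ry":0,"rz":0,"gripper":1},
    {"tx":0,"ty":0,"tz":0,"rx":0,"ry":0,"rz":0,"gripper":-1},
    {"tx":0,"ty":0,"tz":0,"rx":0,"ry":0,"rz":0,"gripper":-1},
    {"tx":0,"ty":0,"tz":0,"rx":0,"ry":0,"rz":0,"gripper":-1},
    {"tx":0,"ty":0,"tz":0,"rx":0,"ry":0,"rz":0,"gripper":-1},
    {"tx":0,"ty":0,"tz":0,"rx":0,"ry":0,"rz":0,"gripper":-1}
  ],
  "squeeze": 60
}}

```text
clock: 3.8
eef_pos: [551.5, 132.0, 104.6]
tcp_rot: [3.136, 0.526, 3.009]
contact_force: [-5.7, 5.4, 9.1]
opening: 0.785
```

{"name": "move_arm", "arguments": {
  "increments": [
    {"tx":0,"ty":0,"tz":-0.5,"rx":0,"ry":0,"rz":0,"gripper":-1},
    {"tx":0,"ty":0,"tz":-1.5,"rx":0,"ry":0,"rz":0,"gripper":-1},
    {"tx":0,"ty":0,"tz":-2.5,"rx":0,"ry":0,"rz":0,"gripper":-1},
    {"tx":0,"ty":0,"tz":-3,"rx":0,"ry":0,"rz":0,"gripper":-1},
    {"tx":0,"ty":0,"tz":-2.5,"rx":0,"ry":0,"rz":0,"gripper":-1},
    {"tx":0,"ty":0,"tz":0,"rx":0,"ry":0,"rz":0,"gripper":-1},
    {"tx":0,"ty":0,"tz":0,"rx":0,"ry":0,"rz":0,"gripper":-1}
  ],
  "squeeze": 60
}}

```text
clock: 4.5
eef_pos: [501.3, 137.0, 190.2]
tcp_rot: [3.138, 0.525, 3.009]
contact_force: [1.0, 1.0, -2.7]
opening: 0.779
```

```bash
python3 - <<'E'
from g import *
c=cur(); s=r.sense(); print(c[0],s["contact_force"],s["opening"],s["qpos"])
p=tgt("carton",4+42+80); print(p[0]); rows(c,p); rows(c,(c[0]+[-40,100,40],p[1]))
E
```

```text
[501.27  137.038 190.178] [ 1.     1.05  -2.734] 0.7786859800997394 [ 0.443  0.068  2.235 -0.641  0.467 -0.472]
[461.4 362.6 126. ]
6 x t(cm) [0.744 3.86  0.828] r(deg) [-1.1    4.931 -4.213]  total [ 9.218 21.823  2.161] [ -6.598  29.587 -25.279]
6 x t(cm) [ 0.342  1.69  -0.847] r(deg) [-1.1    4.931 -4.213]  total [ 2.573  9.406 -6.076] [ -6.598  29.587 -25.279]
```

```bash
python3 - <<'E'
from g import *
c=cur(); p=tgt("carton",190); rows(c,p,10)
E
```

```text
10 x t(cm) [ 0.219  2.297 -0.107] r(deg) [-0.66   2.959 -2.528]  total [ 6.012 21.843 -3.378] [ -6.598  29.587 -25.279]
```

{"name": "move_arm", "arguments": {
  "increments": [
    {"tx":0.22,"ty":2.3,"tz":-0.11,"rx":-0.66,"ry":2.96,"rz":-2.53,"gripper":-1},
    {"tx":0.22,"ty":2.3,"tz":-0.11,"rx":-0.66,"ry":2.96,"rz":-2.53,"gripper":-1},
    {"tx":0.22,"ty":2.3,"tz":-0.11,"rx":-0.66,"ry":2.96,"rz":-2.53,"gripper":-1},
    {"tx":0.22,"ty":2.3,"tz":-0.11,"rx":-0.66,"ry":2.96,"rz":-2.53,"gripper":-1},
    {"tx":0.22,"ty":2.3,"tz":-0.11,"rx":-0.66,"ry":2.96,"rz":-2.53,"gripper":-1},
    {"tx":0.22,"ty":2.3,"tz":-0.11,"rx":-0.66,"ry":2.96,"rz":-2.53,"gripper":-1},
    {"tx":0.22,"ty":2.3,"tz":-0.11,"rx":-0.66,"ry":2.96,"rz":-2.53,"gripper":-1},
    {"tx":0.22,"ty":2.3,"tz":-0.11,"rx":-0.66,"ry":2.96,"rz":-2.53,"gripper":-1},
    {"tx":0.22,"ty":2.3,"tz":-0.11,"rx":-0.66,"ry":2.96,"rz":-2.53,"gripper":-1},
    {"tx":0.22,"ty":2.3,"tz":-0.11,"rx":-0.66,"ry":2.96,"rz":-2.53,"gripper":-1},
    {"tx":0,"ty":0,"tz":0,"rx":0,"ry":0,"rz":0,"gripper":-1},
    {"tx":0,"ty":0,"tz":0,"rx":0,"ry":0,"rz":0,"gripper":-1}
  ],
  "squeeze": 60
}}

```text
clock: 5.7
eef_pos: [461.5, 362.2, 188.1]
tcp_rot: [-3.139, -0.003, -2.822]
contact_force: [-0.0, -0.6, -2.9]
opening: 0.776
```

```bash
cat > chk.py <<'E'
from g import *
import sys
k=sys.argv[1]; zt=float(sys.argv[2]); c=cur(); print(c[0],r.sense()["contact_force"])
B=c[1].as_matrix(); yaw=np.arctan2(-B[1,0],-B[0,0])
g=(*(c[0]+B[:,2]*zt),yaw); print("expected",np.array(g),"tilt",np.degrees(np.arccos(-B[2,2])))
Cs=[cloud(n) for n in("top","scene")]
for C in Cs:
    for tl in(-.04,0,.04):
        p,e,N=fit(k,C,g,tl,rad=12); print(tl,p,"rms",round(e,2),N)
E
python3 chk.py pan_large 42; python3 -c "
from g import *
rows(cur(),tgt('carton',126))"
```

```text
[461.532 362.243 188.073] [-0.009 -0.607 -2.873]
expected [461.46  362.113 146.073   0.32 ] tilt 0.20366572340299333
-0.04 [455.455 359.074 144.613   0.315] rms 1.86 2369
0 [458.292 360.119 145.064   0.317] rms 1.51 2370
0.04 [459.664 360.512 145.879   0.316] rms 2.02 2370
-0.04 [458.675 359.526 146.969   0.315] rms 1.67 2069
0 [459.297 359.721 146.881   0.314] rms 1.64 2069
0.04 [461.441 360.588 147.052   0.32 ] rms 1.79 2072
2 x t(cm) [-0.026  0.041  3.142] r(deg) [-0.053 -0.061 -0.023]  total [-0.055  0.085  6.283] [-0.106 -0.122 -0.046]
```

{"name": "move_arm", "arguments": {
  "increments": [
    {"tx":-0.25,"ty":0.13,"tz":1,"rx":0,"ry":0,"rz":0,"gripper":-1},
    {"tx":0,"ty":0,"tz":2.5,"rx":0,"ry":0,"rz":0,"gripper":-1},
    {"tx":0,"ty":0,"tz":2.5,"rx":0,"ry":0,"rz":0,"gripper":-1},
    {"tx":0,"ty":0,"tz":2,"rx":0,"ry":0,"rz":0,"gripper":-1},
    {"tx":0,"ty":0,"tz":1,"rx":0,"ry":0,"rz":0,"gripper":-1},
    {"tx":0,"ty":0,"tz":1,"rx":0,"ry":0,"rz":0,"gripper":-1},
    {"tx":0,"ty":0,"tz":1,"rx":0,"ry":0,"rz":0,"gripper":-1},
    {"tx":0,"ty":0,"tz":0,"rx":0,"ry":0,"rz":0,"gripper":-1},
    {"tx":0,"ty":0,"tz":0,"rx":0,"ry":0,"rz":0,"gripper":-1}
  ],
  "squeeze": 60
}}

```text
clock: 6.7
eef_pos: [463.5, 365.1, 80.5]
tcp_rot: [-3.142, -0.0, -2.821]
contact_force: [-0.5, -0.2, -3.6]
opening: 0.782
```

{"name": "move_arm", "arguments": {
  "increments": [
    {"tx":0,"ty":0,"tz":1,"rx":0,"ry":0,"rz":0,"gripper":-1},
    {"tx":0,"ty":0,"tz":1,"rx":0,"ry":0,"rz":0,"gripper":-1},
    {"tx":0,"ty":0,"tz":0.6,"rx":0,"ry":0,"rz":0,"gripper":-1},
    {"tx":0,"ty":0,"tz":0.3,"rx":0,"ry":0,"rz":0,"gripper":-1},
    {"tx":0,"ty":0,"tz":0.2,"rx":0,"ry":0,"rz":0,"gripper":-1},
    {"tx":0,"ty":0,"tz":0,"rx":0,"ry":0,"rz":0,"gripper":-1},
    {"tx":0,"ty":0,"tz":0,"rx":0,"ry":0,"rz":0,"gripper":-1}
  ],
  "squeeze": 60
}}

```text
clock: 7.4
eef_pos: [463.4, 365.1, 49.4]
tcp_rot: [3.142, -0.0, -2.821]
contact_force: [1.2, 1.5, -3.2]
opening: 0.776
```

{"name": "move_arm", "arguments": {
  "increments": [
    {"tx":0,"ty":0,"tz":0.15,"rx":0,"ry":0,"rz":0,"gripper":-1},
    {"tx":0,"ty":0,"tz":0.1,"rx":0,"ry":0,"rz":0,"gripper":-1},
    {"tx":0,"ty":0,"tz":0,"rx":0,"ry":0,"rz":0,"gripper":-1},
    {"tx":0,"ty":0,"tz":0,"rx":0,"ry":0,"rz":0,"gripper":-1}
  ],
  "squeeze": 60
}}

```text
clock: 7.8
eef_pos: [463.3, 365.1, 47.0]
tcp_rot: [3.142, -0.0, -2.821]
contact_force: [-0.2, -0.5, -0.0]
opening: 0.783
```

```bash
python3 - <<'E'
from g import *
for n in("top","scene"):
    C=cloud(n)
    print(n,fit("pan_large",C,(462,363,4,.32),0,rad=12)); print(fit("carton",C[C[:,2]<46],(461.4,362.6,2,.32),0,rad=12))
print(r.sense()["contact_force"])
E
```

```text
top (array([461.175, 358.846,   4.665,   0.3  ]), np.float64(2.5924576870506217), 1665)
(array([464.549, 361.372,   4.464,   0.393]), np.float64(2.980303045152265), 1735)
scene (array([464.988, 362.842,   6.062,   0.32 ]), np.float64(2.411728918727719), 1359)
(array([464.987, 355.552,   3.963,   0.324]), np.float64(3.264990517043814), 1251)
[-1.406 -0.812  1.086]
```

{"name": "move_arm", "arguments": {
  "increments": [
    {"tx":0,"ty":0,"tz":0.1,"rx":0,"ry":0,"rz":0,"gripper":-1},
    {"tx":0,"ty":0,"tz":0,"rx":0,"ry":0,"rz":0,"gripper":-1},
    {"tx":0,"ty":0,"tz":0,"rx":0,"ry":0,"rz":0,"gripper":1},
    {"tx":0,"ty":0,"tz":0,"rx":0,"ry":0,"rz":0,"gripper":1},
    {"tx":0,"ty":0,"tz":0,"rx":0,"ry":0,"rz":0,"gripper":1},
    {"tx":0,"ty":0,"tz":-1,"rx":0,"ry":0,"rz":0,"gripper":1},
    {"tx":0,"ty":0,"tz":-3,"rx":0,"ry":0,"rz":0,"gripper":1},
    {"tx":0,"ty":0,"tz":-4,"rx":0,"ry":0,"rz":0,"gripper":1},
    {"tx":0,"ty":0,"tz":-4,"rx":0,"ry":0,"rz":0,"gripper":1},
    {"tx":0,"ty":0,"tz":-4,"rx":0,"ry":0,"rz":0,"gripper":1}
  ],
  "squeeze": 60
}}

```text
clock: 8.9
eef_pos: [463.1, 364.9, 208.0]
tcp_rot: [-3.142, -0.001, -2.821]
contact_force: [0.2, 0.6, 0.7]
opening: 1.0
```

```bash
python3 - <<'E'
from g import *
for n in("top","scene"):
    C=cloud(n)
    for tl in(-.04,0,.04):print(n,fit("pan_large",C,(462,362,4,.32),tl,rad=12))
c=cur();p=tgt("pan_middle",76-19+80);print(c[0],p[0]); rows(c,p);rows(c,p,18)
E
```

```text
top (array([454.74 , 357.5  ,   4.548,   0.315]), np.float64(2.7765623014350678), 2048)
top (array([457.535, 358.414,   4.651,   0.311]), np.float64(2.513522145927843), 2032)
top (array([462.171, 359.545,   5.038,   0.303]), np.float64(2.7501480932509703), 2024)
scene (array([462.337, 362.067,   4.967,   0.323]), np.float64(2.223981208907325), 1593)
scene (array([464.814, 362.867,   4.977,   0.322]), np.float64(2.1663347794083743), 1599)
scene (array([466.593, 363.424,   6.078,   0.321]), np.float64(2.185646834682952), 1603)
[465.947 367.119 212.333] [ 478.  -359.7  137. ]
24 x t(cm) [-4.195 -1.882  0.32 ] r(deg) [ 0.032 -0.01   7.242]  total [ 21.807 -69.387   7.121] [  0.761  -0.242 173.797]
18 x t(cm) [-5.537 -2.625  0.427] r(deg) [ 0.042 -0.013  9.655]  total [ 21.807 -69.387   7.121] [  0.761  -0.242 173.797]
```

```bash
python3 - <<'E'
from g import *
c=cur();p=tgt("pan_middle",76-19+145)
a=np.arctan2(p[0][1],p[0][0])-np.arctan2(c[0][1],c[0][0]); Z=Ro.from_euler("z",a); q=(p[0],Z*c[1])
rows(c,q,18); rows(q,p,12); rows(p,tgt("pan_middle",57))
E
```

```text
18 x t(cm) [-1.349 -4.128  0.056] r(deg) [ 0.036 -0.014  4.177]  total [ 21.752 -69.366   0.621] [ 0.645 -0.245 75.193]
12 x t(cm) [ 0. -0.  0.] r(deg) [0.047 0.017 8.217]  total [0. 0. 0.] [ 0.561  0.203 98.602]
4 x t(cm) [0.    0.    3.625] r(deg) [0. 0. 0.]  total [ 0.   0.  14.5] [0. 0. 0.]
```

{"name": "move_arm", "arguments": {
  "increments": [
    {"tx":0,"ty":0,"tz":-2.5,"rx":0,"ry":0,"rz":0,"gripper":1},
    {"tx":-1.35,"ty":-4.13,"tz":0,"rx":0.03,"ry":-0.01,"rz":4.18,"gripper":1},
    {"tx":-1.35,"ty":-4.13,"tz":0,"rx":0.03,"ry":-0.01,"rz":4.18,"gripper":1},
    {"tx":-1.35,"ty":-4.13,"tz":0,"rx":0.03,"ry":-0.01,"rz":4.18,"gripper":1},
    {"tx":-1.35,"ty":-4.13,"tz":0,"rx":0.03,"ry":-0.01,"rz":4.18,"gripper":1},
    {"tx":-1.35,"ty":-4.13,"tz":0,"rx":0.03,"ry":-0.01,"rz":4.18,"gripper":1},
    {"tx":-1.35,"ty":-4.13,"tz":0,"rx":0.03,"ry":-0.01,"rz":4.18,"gripper":1},
    {"tx":-1.35,"ty":-4.13,"tz":0,"rx":0.03,"ry":-0.01,"rz":4.18,"gripper":1},
    {"tx":-1.35,"ty":-4.13,"tz":0,"rx":0.03,"ry":-0.01,"rz":4.18,"gripper":1},
    {"tx":-1.35,"ty":-4.13,"tz":0,"rx":0.03,"ry":-0.01,"rz":4.18,"gripper":1},
    {"tx":-1.35,"ty":-4.13,"tz":0,"rx":0.03,"ry":-0.01,"rz":4.18,"gripper":1},
    {"tx":-1.35,"ty":-4.13,"tz":0,"rx":0.03,"ry":-0.01,"rz":4.18,"gripper":1}
  ],
  "squeeze": 60
}}

```text
clock: 10.2
eef_pos: [588.0, -85.1, 232.1]
tcp_rot: [-3.137, 0.004, 2.656]
contact_force: [1.4, -0.7, 0.1]
opening: 1.002
```

{"name": "move_arm", "arguments": {
  "increments": [
    {"tx":-1.35,"ty":-4.13,"tz":0,"rx":0.03,"ry":-0.01,"rz":4.18,"gripper":1},
    {"tx":-1.35,"ty":-4.13,"tz":0,"rx":0.03,"ry":-0.01,"rz":4.18,"gripper":1},
    {"tx":-1.35,"ty":-4.13,"tz":0,"rx":0.03,"ry":-0.01,"rz":4.18,"gripper":1},
    {"tx":-1.35,"ty":-4.13,"tz":0,"rx":0.03,"ry":-0.01,"rz":4.18,"gripper":1},
    {"tx":-1.35,"ty":-4.13,"tz":0,"rx":0.03,"ry":-0.01,"rz":4.18,"gripper":1},
    {"tx":-1.35,"ty":-4.13,"tz":0,"rx":0.03,"ry":-0.01,"rz":4.18,"gripper":1},
    {"tx":-1.35,"ty":-4.13,"tz":0,"rx":0.03,"ry":-0.01,"rz":4.18,"gripper":1},
    {"tx":0,"ty":0,"tz":0,"rx":0.05,"ry":0.02,"rz":8.22,"gripper":1},
    {"tx":0,"ty":0,"tz":0,"rx":0.05,"ry":0.02,"rz":8.22,"gripper":1},
    {"tx":0,"ty":0,"tz":0,"rx":0.05,"ry":0.02,"rz":8.22,"gripper":1},
    {"tx":0,"ty":0,"tz":0,"rx":0.05,"ry":0.02,"rz":8.22,"gripper":1},
    {"tx":0,"ty":0,"tz":0,"rx":0.05,"ry":0.02,"rz":8.22,"gripper":1}
  ],
  "squeeze": 60
}}

```text
clock: 11.4
eef_pos: [474.8, -362.1, 234.1]
tcp_rot: [-3.137, 0.009, 1.425]
contact_force: [0.1, -0.0, 0.5]
opening: 1.001
```

{"name": "move_arm", "arguments": {
  "increments": [
    {"tx":0,"ty":0,"tz":0,"rx":0.05,"ry":0.02,"rz":8.22,"gripper":1},
    {"tx":0,"ty":0,"tz":0,"rx":0.05,"ry":0.02,"rz":8.22,"gripper":1},
    {"tx":0,"ty":0,"tz":0,"rx":0.05,"ry":0.02,"rz":8.22,"gripper":1},
    {"tx":0,"ty":0,"tz":0,"rx":0.05,"ry":0.02,"rz":8.22,"gripper":1},
    {"tx":0,"ty":0,"tz":0,"rx":0.05,"ry":0.02,"rz":8.22,"gripper":1},
    {"tx":0,"ty":0,"tz":0,"rx":0.05,"ry":0.02,"rz":8.22,"gripper":1},
    {"tx":0,"ty":0,"tz":0,"rx":0.05,"ry":0.02,"rz":8.22,"gripper":1},
    {"tx":0,"ty":0,"tz":0,"rx":0,"ry":0,"rz":0,"gripper":1},
    {"tx":0,"ty":0,"tz":0,"rx":0,"ry":0,"rz":0,"gripper":1},
    {"tx":0,"ty":0,"tz":0,"rx":0,"ry":0,"rz":0,"gripper":1}
  ],
  "squeeze": 60
}}

```text
clock: 12.4
eef_pos: [475.0, -362.1, 234.1]
tcp_rot: [-3.141, 0.009, 0.43]
contact_force: [-0.4, 0.6, 1.4]
opening: 1.0
```

```bash
python3 - <<'E'
from g import *
c=cur();p=tgt("pan_middle",57+80);print(c[0],p[0],r.sense()["qpos"]); rows(c,p);rows(c,tgt("pan_middle",62))
E
```

```text
[ 474.989 -362.058  234.133] [ 478.  -359.7  137. ] [-0.649  0.31   1.688 -0.009  1.148  0.495]
3 x t(cm) [ 0.144 -0.028  3.237] r(deg) [-0.012  0.18   0.034]  total [ 0.464 -0.083  9.709] [-0.035  0.54   0.101]
5 x t(cm) [ 0.094 -0.017  3.442] r(deg) [-0.007  0.108  0.02 ]  total [ 0.534 -0.078 17.209] [-0.035  0.54   0.101]
```

{"name": "move_arm", "arguments": {
  "increments": [
    {"tx":0.5,"ty":-0.08,"tz":2,"rx":0,"ry":0.5,"rz":0.1,"gripper":1},
    {"tx":0,"ty":0,"tz":4,"rx":0,"ry":0,"rz":0,"gripper":1},
    {"tx":0,"ty":0,"tz":4,"rx":0,"ry":0,"rz":0,"gripper":1},
    {"tx":0,"ty":0,"tz":2.5,"rx":0,"ry":0,"rz":0,"gripper":1},
    {"tx":0,"ty":0,"tz":1.5,"rx":0,"ry":0,"rz":0,"gripper":1},
    {"tx":0,"ty":0,"tz":1.5,"rx":0,"ry":0,"rz":0,"gripper":1},
    {"tx":0,"ty":0,"tz":1,"rx":0,"ry":0,"rz":0,"gripper":1},
    {"tx":0,"ty":0,"tz":0.8,"rx":0,"ry":0,"rz":0,"gripper":1},
    {"tx":0,"ty":0,"tz":0,"rx":0,"ry":0,"rz":0,"gripper":1},
    {"tx":0,"ty":0,"tz":0,"rx":0,"ry":0,"rz":0,"gripper":1},
    {"tx":0,"ty":0,"tz":0,"rx":0,"ry":0,"rz":0,"gripper":1}
  ],
  "squeeze": 60
}}

```text
clock: 13.5
eef_pos: [479.5, -359.8, 62.0]
tcp_rot: [3.141, -0.0, 0.425]
contact_force: [-0.4, -0.5, -0.2]
opening: 1.001
```

```bash
python3 - <<'E'
from g import *
import cv2
c=cur();print(c[0]);rows(c,tgt("pan_middle",60))
p,d=r.grab_frame("scene"); cv2.imwrite("pics/s2.png",cv2.resize(p[140:290,90:290],None,fx=4,fy=4)[:,:,::-1])
E
```

```text
[ 479.482 -359.773   61.959]
1 x t(cm) [-0.132 -0.068  0.196] r(deg) [ 0.044 -0.002 -0.186]  total [-0.132 -0.068  0.196] [ 0.044 -0.002 -0.186]
```

View pics/s2.png

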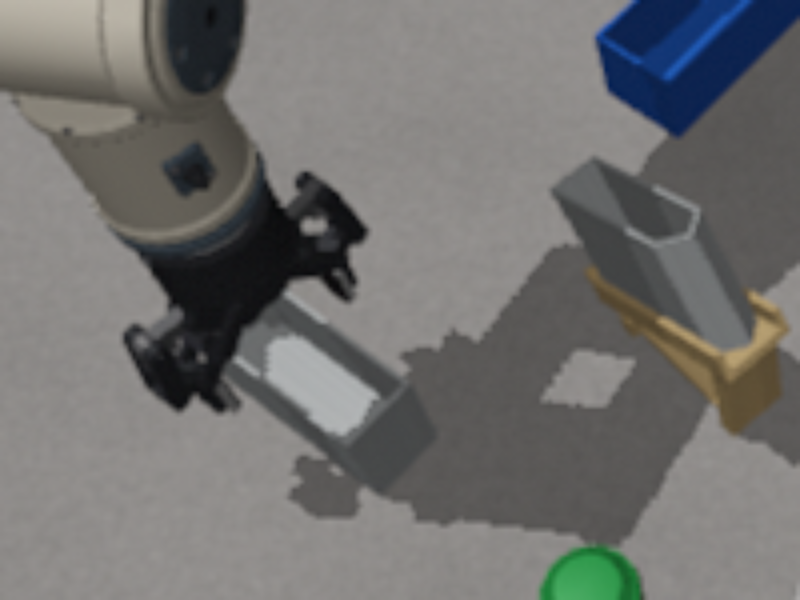

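The fingers straddle the middle pan, at (225,385) and (345,280) in the crop. Closing and lifting.

{"name": "move_arm", "arguments": {
  "increments": [
    {"tx":-0.13,"ty":-0.07,"tz":0.2,"rx":0,"ry":0,"rz":-0.19,"gripper":1},
    {"tx":0,"ty":0,"tz":0,"rx":0,"ry":0,"rz":0,"gripper":1},
    {"tx":0,"ty":0,"tz":0,"rx":0,"ry":0,"rz":0,"gripper":-1},
    {"tx":0,"ty":0,"tz":0,"rx":0,"ry":0,"rz":0,"gripper":-1},
    {"tx":0,"ty":0,"tz":0,"rx":0,"ry":0,"rz":0,"gripper":-1},
    {"tx":0,"ty":0,"tz":0,"rx":0,"ry":0,"rz":0,"gripper":-1},
    {"tx":0,"ty":0,"tz":0,"rx":0,"ry":0,"rz":0,"gripper":-1},
    {"tx":0,"ty":0,"tz":-0.5,"rx":0,"ry":0,"rz":0,"gripper":-1},
    {"tx":0,"ty":0,"tz":-1.5,"rx":0,"ry":0,"rz":0,"gripper":-1},
    {"tx":0,"ty":0,"tz":-1,"rx":0,"ry":0,"rz":0,"gripper":-1},
    {"tx":0,"ty":0,"tz":0,"rx":0,"ry":0,"rz":0,"gripper":-1},
    {"tx":0,"ty":0,"tz":0,"rx":0,"ry":0,"rz":0,"gripper":-1}
  ],
  "squeeze": 60
}}

```text
clock: 14.75
eef_pos: [477.7, -359.4, 89.7]
tcp_rot: [3.141, 0.0, 0.429]
contact_force: [-0.0, -0.4, -4.1]
opening: 0.595
```

```bash
python3 chk.py pan_middle 60; python3 - <<'E'
from g import *
c=cur(); c=(c[0]+[0,0,205],c[1]); p=tgt("carton",c[0][2])
a=np.arctan2(p[0][1],p[0][0])-np.arctan2(c[0][1],c[0][0]); q=(p[0],Ro.from_euler("z",a)*c[1])
rows(c,q,18); rows(q,p,13); print(c[0],p[0])
E
```

```text
[ 477.738 -359.411   89.654] [-0.038 -0.422 -4.146]
expected [ 477.74  -359.435   29.654   -2.713] tilt 0.023424824327369306
-0.04 [ 478.233 -359.655   29.789   -2.715] rms 1.83 1334
0 [ 476.2   -360.693   30.124   -2.713] rms 1.55 1334
0.04 [ 473.562 -360.219   30.749   -2.739] rms 1.91 1334
-0.04 [ 480.965 -360.947   29.808   -2.705] rms 1.92 1392
0 [ 478.027 -359.337   29.525   -2.713] rms 1.73 1387
0.04 [ 476.913 -360.053   29.588   -2.706] rms 2.08 1387
18 x t(cm) [ 3.687 -2.236 -0.001] r(deg) [-0.003 -0.004 -4.173]  total [ 28.549 -66.301   0.034] [ -0.06   -0.064 -75.118]
13 x t(cm) [-0.  0.  0.] r(deg) [-0.006 -0.001 -7.589]  total [0. 0. 0.] [ -0.075  -0.008 -98.658]
[ 477.307 -359.091  293.911] [461.4   362.6   293.911]
```

{"name": "move_arm", "arguments": {
  "increments": [
    {"tx":0,"ty":0,"tz":-2,"rx":0,"ry":0,"rz":0,"gripper":-1},
    {"tx":0,"ty":0,"tz":-4,"rx":0,"ry":0,"rz":0,"gripper":-1},
    {"tx":0,"ty":0,"tz":-4,"rx":0,"ry":0,"rz":0,"gripper":-1},
    {"tx":0,"ty":0,"tz":-4,"rx":0,"ry":0,"rz":0,"gripper":-1},
    {"tx":0,"ty":0,"tz":-3,"rx":0,"ry":0,"rz":0,"gripper":-1},
    {"tx":0,"ty":0,"tz":-1.5,"rx":0,"ry":0,"rz":0,"gripper":-1},
    {"tx":3.69,"ty":-2.24,"tz":0,"rx":0,"ry":0,"rz":-4.17,"gripper":-1},
    {"tx":3.69,"ty":-2.24,"tz":0,"rx":0,"ry":0,"rz":-4.17,"gripper":-1},
    {"tx":3.69,"ty":-2.24,"tz":0,"rx":0,"ry":0,"rz":-4.17,"gripper":-1},
    {"tx":3.69,"ty":-2.24,"tz":0,"rx":0,"ry":0,"rz":-4.17,"gripper":-1},
    {"tx":3.69,"ty":-2.24,"tz":0,"rx":0,"ry":0,"rz":-4.17,"gripper":-1},
    {"tx":3.69,"ty":-2.24,"tz":0,"rx":0,"ry":0,"rz":-4.17,"gripper":-1}
  ],
  "squeeze": 60
}}

```text
clock: 16.05
eef_pos: [581.2, -122.3, 272.4]
tcp_rot: [-3.139, 0.001, 0.868]
contact_force: [0.7, -0.5, -3.9]
opening: 0.591
```

{"name": "move_arm", "arguments": {
  "increments": [
    {"tx":3.69,"ty":-2.24,"tz":0,"rx":0,"ry":0,"rz":-4.17,"gripper":-1},
    {"tx":3.69,"ty":-2.24,"tz":0,"rx":0,"ry":0,"rz":-4.17,"gripper":-1},
    {"tx":3.69,"ty":-2.24,"tz":0,"rx":0,"ry":0,"rz":-4.17,"gripper":-1},
    {"tx":3.69,"ty":-2.24,"tz":0,"rx":0,"ry":0,"rz":-4.17,"gripper":-1},
    {"tx":3.69,"ty":-2.24,"tz":0,"rx":0,"ry":0,"rz":-4.17,"gripper":-1},
    {"tx":3.69,"ty":-2.24,"tz":0,"rx":0,"ry":0,"rz":-4.17,"gripper":-1},
    {"tx":3.69,"ty":-2.24,"tz":0,"rx":0,"ry":0,"rz":-4.17,"gripper":-1},
    {"tx":3.69,"ty":-2.24,"tz":0,"rx":0,"ry":0,"rz":-4.17,"gripper":-1},
    {"tx":3.69,"ty":-2.24,"tz":0,"rx":0,"ry":0,"rz":-4.17,"gripper":-1},
    {"tx":3.69,"ty":-2.24,"tz":0,"rx":0,"ry":0,"rz":-4.17,"gripper":-1},
    {"tx":3.69,"ty":-2.24,"tz":0,"rx":0,"ry":0,"rz":-4.17,"gripper":-1},
    {"tx":3.69,"ty":-2.24,"tz":0,"rx":0,"ry":0,"rz":-4.17,"gripper":-1}
  ],
  "squeeze": 60
}}

```text
clock: 17.25
eef_pos: [460.3, 364.4, 272.6]
tcp_rot: [-3.139, 0.001, 1.742]
contact_force: [-0.0, 0.2, -3.5]
opening: 0.589
```

{"name": "move_arm", "arguments": {
  "increments": [
    {"tx":0,"ty":0,"tz":0,"rx":0,"ry":0,"rz":-7.59,"gripper":-1},
    {"tx":0,"ty":0,"tz":0,"rx":0,"ry":0,"rz":-7.59,"gripper":-1},
    {"tx":0,"ty":0,"tz":0,"rx":0,"ry":0,"rz":-7.59,"gripper":-1},
    {"tx":0,"ty":0,"tz":0,"rx":0,"ry":0,"rz":-7.59,"gripper":-1},
    {"tx":0,"ty":0,"tz":0,"rx":0,"ry":0,"rz":-7.59,"gripper":-1},
    {"tx":0,"ty":0,"tz":0,"rx":0,"ry":0,"rz":-7.59,"gripper":-1},
    {"tx":0,"ty":0,"tz":0,"rx":0,"ry":0,"rz":-7.59,"gripper":-1},
    {"tx":0,"ty":0,"tz":0,"rx":0,"ry":0,"rz":-7.59,"gripper":-1},
    {"tx":0,"ty":0,"tz":0,"rx":0,"ry":0,"rz":-7.59,"gripper":-1},
    {"tx":0,"ty":0,"tz":0,"rx":0,"ry":0,"rz":-7.59,"gripper":-1},
    {"tx":0,"ty":0,"tz":0,"rx":0,"ry":0,"rz":-7.59,"gripper":-1},
    {"tx":0,"ty":0,"tz":0,"rx":0,"ry":0,"rz":-7.59,"gripper":-1}
  ],
  "squeeze": 60
}}

```text
clock: 18.45
eef_pos: [461.1, 362.8, 272.5]
tcp_rot: [-3.141, -0.003, -2.949]
contact_force: [0.8, -0.0, -3.6]
opening: 0.589
```

{"name": "move_arm", "arguments": {
  "increments": [
    {"tx":0,"ty":0,"tz":0,"rx":0,"ry":0,"rz":-7.59,"gripper":-1},
    {"tx":0,"ty":0,"tz":3,"rx":0,"ry":0,"rz":0,"gripper":-1},
    {"tx":0,"ty":0,"tz":3,"rx":0,"ry":0,"rz":0,"gripper":-1},
    {"tx":0,"ty":0,"tz":1,"rx":0,"ry":0,"rz":0,"gripper":-1},
    {"tx":0,"ty":0,"tz":0,"rx":0,"ry":0,"rz":0,"gripper":-1},
    {"tx":0,"ty":0,"tz":0,"rx":0,"ry":0,"rz":0,"gripper":-1},
    {"tx":0,"ty":0,"tz":0,"rx":0,"ry":0,"rz":0,"gripper":-1}
  ],
  "squeeze": 60
}}

```text
clock: 19.15
eef_pos: [462.4, 363.9, 205.6]
tcp_rot: [3.14, 0.001, -2.822]
contact_force: [0.1, -0.2, -3.1]
opening: 0.594
```

```bash
python3 chk.py pan_middle 60; python3 - <<'E'
from g import *
c=cur(); rows(c,tgt("carton",c[0][2]))
for n in("top","scene"):
    C=cloud(n); print(n,fit("pan_large",C,(461.4,362.6,4,.32),0,rad=12))
E
```

```text
[462.417 363.902 205.62 ] [ 0.127 -0.187 -3.062]
expected [462.473 363.991 145.62    0.319] tilt 0.10072426129110272
-0.04 [460.698 359.916 146.174   0.324] rms 1.75 1937
0 [463.442 363.329 146.244   0.317] rms 1.47 1935
0.04 [464.987 363.771 147.12    0.316] rms 1.7 1936
-0.04 [463.601 362.971 148.489   0.319] rms 1.64 1882
0 [465.182 363.447 148.288   0.319] rms 1.6 1882
0.04 [467.695 364.251 147.417   0.328] rms 1.65 1881
1 x t(cm) [ 0.122 -0.086 -0.   ] r(deg) [ 0.063  0.079 -0.042]  total [ 0.122 -0.086 -0.   ] [ 0.063  0.079 -0.042]
top (array([457.423, 357.273,   4.634,   0.304]), np.float64(2.9475011367750197), 1539)
scene (array([464.516, 362.841,   4.728,   0.317]), np.float64(2.1010706019388423), 1609)
```

```bash
python3 - <<'E'
from g import *
from h import cKDTree
for n in("top","scene"):
    C=cloud(n); S=C[(C[:,2]>48)&(C[:,2]<80)]
    print(n,fit("pan_large",S,(461.4,362.6,4,.32),0,rad=12)); print(fit("pan_large",S,(464,362.6,4,.32),0,fz=True,rad=9))
    R,t=T((462,363,0,.32),0); L=R.inv().apply(C-t); L=L[(L[:,2]>64)&(L[:,2]<80)&(abs(L[:,0])<105)&(abs(L[:,1])<50)]
    print(len(L),L[:,2].mean(),np.percentile(L[:,0],[1,99]),[ (np.round(L[(abs(L[:,0]-x)<15)&(L[:,1]>0),1].mean(),1),np.round(L[(abs(L[:,0]-x)<15)&(L[:,1]<0),1].mean(),1)) for x in(-60,-30,0,30)])
E
```

```text
top (array([459.625, 362.598,  12.954,   0.316]), np.float64(1.2096166240511914), 347)
(array([460.607, 362.951,   4.   ,   0.321]), np.float64(1.388042039445496), 347)
196 68.90143447035297 [-90.16   85.225] [(np.float64(31.6), np.float64(-32.3)), (np.float64(nan), np.float64(-32.5)), (np.float64(nan), np.float64(-32.7)), (np.float64(nan), np.float64(-32.7))]
scene (array([462.035, 363.197,  11.423,   0.322]), np.float64(1.4382581868550615), 727)
(array([462.096, 363.04 ,   4.   ,   0.321]), np.float64(1.5301040633927507), 727)
277 67.909633896127 [-87.774  86.489] [(np.float64(32.8), np.float64(-31.8)), (np.float64(33.3), np.float64(-32.5)), (np.float64(32.5), np.float64(-32.2)), (np.float64(32.6), np.float64(-32.8))]<stdin>:7: RuntimeWarning: Mean of empty slice.
  ret = ret.dtype.type(ret / rcount)
```

{"name": "move_arm", "arguments": {
  "increments": [
    {"tx":0.2,"ty":0,"tz":1,"rx":0,"ry":0,"rz":0,"gripper":-1},
    {"tx":0,"ty":0,"tz":2.5,"rx":0,"ry":0,"rz":0,"gripper":-1},
    {"tx":0,"ty":0,"tz":2,"rx":0,"ry":0,"rz":0,"gripper":-1},
    {"tx":0,"ty":0,"tz":1,"rx":0,"ry":0,"rz":0,"gripper":-1},
    {"tx":0,"ty":0,"tz":1,"rx":0,"ry":0,"rz":0,"gripper":-1},
    {"tx":0,"ty":0,"tz":1,"rx":0,"ry":0,"rz":0,"gripper":-1},
    {"tx":0,"ty":0,"tz":0,"rx":0,"ry":0,"rz":0,"gripper":-1},
    {"tx":0,"ty":0,"tz":0,"rx":0,"ry":0,"rz":0,"gripper":-1}
  ],
  "squeeze": 60
}}

```text
clock: 20.25
eef_pos: [459.9, 362.8, 119.5]
tcp_rot: [3.141, -0.0, -2.822]
contact_force: [0.2, -0.9, -2.7]
opening: 0.588
```

{"name": "move_arm", "arguments": {
  "increments": [
    {"tx":0,"ty":0,"tz":1,"rx":0,"ry":0,"rz":0,"gripper":-1},
    {"tx":0,"ty":0,"tz":1,"rx":0,"ry":0,"rz":0,"gripper":-1},
    {"tx":0,"ty":0,"tz":0.6,"rx":0,"ry":0,"rz":0,"gripper":-1},
    {"tx":0,"ty":0,"tz":0.4,"rx":0,"ry":0,"rz":0,"gripper":-1},
    {"tx":0,"ty":0,"tz":0.4,"rx":0,"ry":0,"rz":0,"gripper":-1},
    {"tx":0,"ty":0,"tz":0,"rx":0,"ry":0,"rz":0,"gripper":-1},
    {"tx":0,"ty":0,"tz":0,"rx":0,"ry":0,"rz":0,"gripper":-1}
  ],
  "squeeze": 60
}}

```text
clock: 20.95
eef_pos: [459.8, 362.7, 85.3]
tcp_rot: [3.141, -0.001, -2.822]
contact_force: [0.8, 0.0, -2.3]
opening: 0.593
```

{"name": "move_arm", "arguments": {
  "increments": [
    {"tx":0,"ty":0,"tz":0.5,"rx":0,"ry":0,"rz":0,"gripper":-1},
    {"tx":0,"ty":0,"tz":0.4,"rx":0,"ry":0,"rz":0,"gripper":-1},
    {"tx":0,"ty":0,"tz":0.3,"rx":0,"ry":0,"rz":0,"gripper":-1},
    {"tx":0,"ty":0,"tz":0,"rx":0,"ry":0,"rz":0,"gripper":-1},
    {"tx":0,"ty":0,"tz":0,"rx":0,"ry":0,"rz":0,"gripper":-1}
  ],
  "squeeze": 60
}}

```text
clock: 21.45
eef_pos: [459.6, 362.7, 73.1]
tcp_rot: [3.141, -0.001, -2.822]
contact_force: [0.5, -0.6, -3.0]
opening: 0.589
```

```bash
python3 - <<'E'
from g import *
import cv2
p,d=r.grab_frame("scene"); cv2.imwrite("pics/s3.png",cv2.resize(p[60:180,330:460],None,fx=5,fy=5,interpolation=cv2.INTER_CUBIC)[:600,:,::-1])
E
```

```text
(no output)
```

View pics/s3.png

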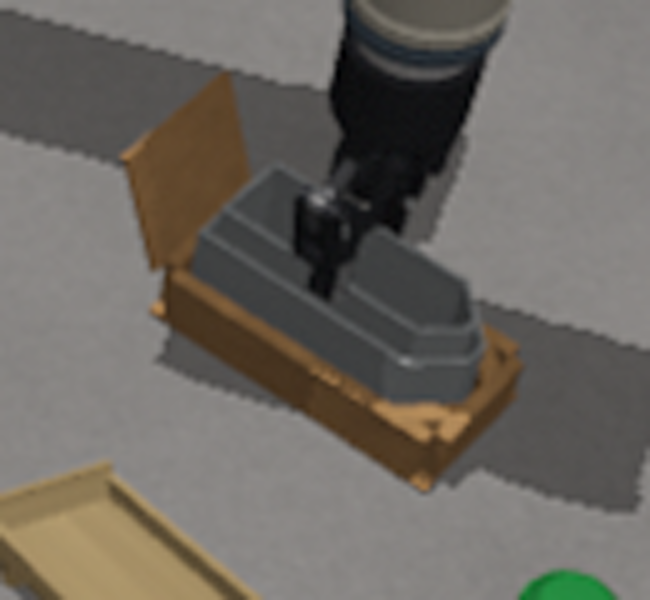

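The middle pan is nested nose over nose. The fingertip at (322,290) is just above the large rim. I go on with small force-checked steps.

{"name": "move_arm", "arguments": {
  "increments": [
    {"tx":0,"ty":0,"tz":0.1,"rx":0,"ry":0,"rz":0,"gripper":-1},
    {"tx":0,"ty":0,"tz":0.1,"rx":0,"ry":0,"rz":0,"gripper":-1},
    {"tx":0,"ty":0,"tz":0,"rx":0,"ry":0,"rz":0,"gripper":-1}
  ],
  "squeeze": 60
}}

```text
clock: 21.8
eef_pos: [459.7, 362.7, 71.2]
tcp_rot: [3.141, -0.001, -2.822]
contact_force: [-0.7, -0.5, -3.9]
opening: 0.588
```

{"name": "move_arm", "arguments": {
  "increments": [
    {"tx":0,"ty":0,"tz":0.1,"rx":0,"ry":0,"rz":0,"gripper":-1},
    {"tx":0,"ty":0,"tz":0.05,"rx":0,"ry":0,"rz":0,"gripper":-1},
    {"tx":0,"ty":0,"tz":0,"rx":0,"ry":0,"rz":0,"gripper":-1}
  ],
  "squeeze": 60
}}

```text
clock: 22.1
eef_pos: [459.6, 362.7, 69.7]
tcp_rot: [3.141, -0.001, -2.822]
contact_force: [0.4, -0.0, -3.1]
opening: 0.595
```

{"name": "move_arm", "arguments": {
  "increments": [
    {"tx":0,"ty":0,"tz":0.1,"rx":0,"ry":0,"rz":0,"gripper":-1},
    {"tx":0,"ty":0,"tz":0.05,"rx":0,"ry":0,"rz":0,"gripper":-1},
    {"tx":0,"ty":0,"tz":0,"rx":0,"ry":0,"rz":0,"gripper":-1},
    {"tx":0,"ty":0,"tz":0,"rx":0,"ry":0,"rz":0,"gripper":-1}
  ],
  "squeeze": 60
}}

```text
clock: 22.5
eef_pos: [459.7, 362.7, 68.2]
tcp_rot: [3.141, -0.001, -2.822]
contact_force: [-0.1, 0.1, -4.7]
opening: 0.592
```

{"name": "move_arm", "arguments": {
  "increments": [
    {"tx":0,"ty":0,"tz":0.1,"rx":0,"ry":0,"rz":0,"gripper":-1},
    {"tx":0,"ty":0,"tz":0,"rx":0,"ry":0,"rz":0,"gripper":-1},
    {"tx":0,"ty":0,"tz":0,"rx":0,"ry":0,"rz":0,"gripper":-1}
  ],
  "squeeze": 60
}}

```text
clock: 22.8
eef_pos: [459.8, 362.8, 67.6]
tcp_rot: [3.141, -0.0, -2.822]
contact_force: [-2.0, -0.6, 1.6]
opening: 0.586
```

Contact at 67.6, close to the predicted 68. Releasing and rising.

{"name": "move_arm", "arguments": {
  "increments": [
    {"tx":0,"ty":0,"tz":0,"rx":0,"ry":0,"rz":0,"gripper":0.6},
    {"tx":0,"ty":0,"tz":0,"rx":0,"ry":0,"rz":0,"gripper":0.6},
    {"tx":0,"ty":0,"tz":-0.5,"rx":0,"ry":0,"rz":0,"gripper":0.6},
    {"tx":0,"ty":0,"tz":-1.5,"rx":0,"ry":0,"rz":0,"gripper":0.6},
    {"tx":0,"ty":0,"tz":-4,"rx":0,"ry":0,"rz":0,"gripper":0.6},
    {"tx":0,"ty":0,"tz":-5,"rx":0,"ry":0,"rz":0,"gripper":0.6},
    {"tx":0,"ty":0,"tz":-5,"rx":0,"ry":0,"rz":0,"gripper":0.6},
    {"tx":0,"ty":0,"tz":0,"rx":0,"ry":0,"rz":0,"gripper":0.6},
    {"tx":0,"ty":0,"tz":0,"rx":0,"ry":0,"rz":0,"gripper":0.6}
  ],
  "squeeze": 60
}}

```text
clock: 23.7
eef_pos: [460.6, 363.2, 229.8]
tcp_rot: [3.14, 0.003, -2.822]
contact_force: [-0.5, -0.6, -0.7]
opening: 0.8
```

```bash
python3 - <<'E'
from g import *
for n in("top","scene"):
    C=cloud(n); S=C[(C[:,2]>74)&(C[:,2]<95)]
    print(n,fit("pan_middle",S,(461.4,363,8,.32),0,rad=12),np.median(S[np.linalg.norm(S[:,:2]-[461,363],axis=1)<90,2]))
    S=C[(C[:,2]>48)&(C[:,2]<74)]; print(fit("pan_large",S,(461.5,363,4,.32),0,fz=True,rad=9))
    print(fit("pan_small",C,(570.6,-134.8,66.5,.262),.5236,rad=9))
    S=C[C[:,2]>75]; print("upper",fit("pan_small",S,(570.6,-134.8,66.5,.262),.5236,rad=9))
c=cur(); p=tgt("pan_small",86-16+90); print(c[0],p[0],r.sense()["qpos"]); rows(c,p)
a=np.arctan2(p[0][1],p[0][0])-np.arctan2(c[0][1],c[0][0]); f=np.linalg.norm(p[0][:2])
q=(np.array([*p[0][:2],c[0][2]]),Ro.from_euler("z",a)*c[1]); rows(c,q,14); rows(q,p)
E
```

```text
top (array([460.84 , 362.151,  17.196,   0.321]), np.float64(1.2483870122615512), 310) 82.44152203620644
(array([460.846, 364.921,   4.   ,   0.325]), np.float64(2.5046117463051036), 536)
(array([ 568.812, -132.392,   67.04 ,    0.258]), np.float64(2.1005905688701856), 1528)
upper (array([ 570.209, -134.375,   67.85 ,    0.266]), np.float64(2.2590295777154723), 1102)
scene (array([461.783, 362.197,  13.035,   0.31 ]), np.float64(1.4890039232239114), 347) 80.30047605456637
(array([459.92 , 357.643,   4.   ,   0.322]), np.float64(3.6451075918284475), 709)
(array([ 571.302, -136.818,   65.773,    0.265]), np.float64(2.120092729768015), 1514)
upper (array([ 570.994, -136.6  ,   66.523,    0.264]), np.float64(1.9585567474457575), 1316)
[459.228 362.223 226.875] [ 493.33  -155.521  205.064] [ 0.665  0.296  1.725  0.001  1.122 -1.225]
13 x t(cm) [ 0.925 -3.888 -0.042] r(deg) [ 0.066 -2.314  0.246]  total [ 13.007 -50.229   2.199] [  0.858 -30.082   3.204]
14 x t(cm) [-0.76  -3.78  -0.001] r(deg) [-0.006 -0.     3.983]  total [ 13.011 -50.229   0.018] [-0.087 -0.002 55.762]
8 x t(cm) [ 0.062 -0.022  0.268] r(deg) [-1.711 -3.492 -6.407]  total [-0.003 -0.     2.181] [-13.69  -27.936 -51.26 ]
```

```bash
cat >> g.py <<'E'
PO["pan_small"]=((570.6,-135.4,66.5,.264),.5236)
def flip(p): return p[0],p[1]*Ro.from_euler("z",np.pi)
E
python3 - <<'E'
from g import *
c=cur(); p=flip(tgt("pan_small",72+90))
a=np.arctan2(p[0][1],p[0][0])-np.arctan2(c[0][1],c[0][0])
q=(np.array([*p[0][:2],c[0][2]+10]),Ro.from_euler("z",a)*c[1]); print(c[0],p[0]); rows(c,q,14); rows(q,(q[0],p[1]),18); rows((q[0],p[1]),p,2)
E
```

```text
[459.228 362.223 226.875] [ 492.406 -156.537  206.796]
14 x t(cm) [-0.758 -3.788 -0.073] r(deg) [-0.006 -0.     3.993]  total [ 13.132 -50.296  -0.981] [-0.087 -0.002 55.901]
18 x t(cm) [ 0. -0.  0.] r(deg) [-1.848  0.911  6.875]  total [0. 0. 0.] [-33.26   16.389 123.743]
2 x t(cm) [-0.752 -0.     1.302] r(deg) [0. 0. 0.]  total [-1.504 -0.     2.605] [0. 0. 0.]
```

{"name": "move_arm", "arguments": {
  "increments": [
    {"tx":-0.76,"ty":-3.79,"tz":-0.07,"rx":0,"ry":0,"rz":3.99,"gripper":0.6},
    {"tx":-0.76,"ty":-3.79,"tz":-0.07,"rx":0,"ry":0,"rz":3.99,"gripper":0.6},
    {"tx":-0.76,"ty":-3.79,"tz":-0.07,"rx":0,"ry":0,"rz":3.99,"gripper":0.6},
    {"tx":-0.76,"ty":-3.79,"tz":-0.07,"rx":0,"ry":0,"rz":3.99,"gripper":0.6},
    {"tx":-0.76,"ty":-3.79,"tz":-0.07,"rx":0,"ry":0,"rz":3.99,"gripper":0.6},
    {"tx":-0.76,"ty":-3.79,"tz":-0.07,"rx":0,"ry":0,"rz":3.99,"gripper":0.6},
    {"tx":-0.76,"ty":-3.79,"tz":-0.07,"rx":0,"ry":0,"rz":3.99,"gripper":0.6},
    {"tx":-0.76,"ty":-3.79,"tz":-0.07,"rx":0,"ry":0,"rz":3.99,"gripper":0.6},
    {"tx":-0.76,"ty":-3.79,"tz":-0.07,"rx":0,"ry":0,"rz":3.99,"gripper":0.6},
    {"tx":-0.76,"ty":-3.79,"tz":-0.07,"rx":0,"ry":0,"rz":3.99,"gripper":0.6},
    {"tx":-0.76,"ty":-3.79,"tz":-0.07,"rx":0,"ry":0,"rz":3.99,"gripper":0.6},
    {"tx":-0.76,"ty":-3.79,"tz":-0.07,"rx":0,"ry":0,"rz":3.99,"gripper":0.6}
  ],
  "squeeze": 60
}}

```text
clock: 25.0
eef_pos: [518.8, -85.3, 233.9]
tcp_rot: [-3.14, -0.003, 2.622]
contact_force: [1.2, -0.1, 0.2]
opening: 0.8
```

{"name": "move_arm", "arguments": {
  "increments": [
    {"tx":-0.76,"ty":-3.79,"tz":-0.07,"rx":0,"ry":0,"rz":3.99,"gripper":0.6},
    {"tx":-0.76,"ty":-3.79,"tz":-0.07,"rx":0,"ry":0,"rz":3.99,"gripper":0.6},
    {"tx":0,"ty":0,"tz":0,"rx":-1.85,"ry":0.91,"rz":6.87,"gripper":0.6},
    {"tx":0,"ty":0,"tz":0,"rx":-1.85,"ry":0.91,"rz":6.87,"gripper":0.6},
    {"tx":0,"ty":0,"tz":0,"rx":-1.85,"ry":0.91,"rz":6.87,"gripper":0.6},
    {"tx":0,"ty":0,"tz":0,"rx":-1.85,"ry":0.91,"rz":6.87,"gripper":0.6},
    {"tx":0,"ty":0,"tz":0,"rx":-1.85,"ry":0.91,"rz":6.87,"gripper":0.6},
    {"tx":0,"ty":0,"tz":0,"rx":-1.85,"ry":0.91,"rz":6.87,"gripper":0.6},
    {"tx":0,"ty":0,"tz":0,"rx":-1.85,"ry":0.91,"rz":6.87,"gripper":0.6},
    {"tx":0,"ty":0,"tz":0,"rx":-1.85,"ry":0.91,"rz":6.87,"gripper":0.6},
    {"tx":0,"ty":0,"tz":0,"rx":-1.85,"ry":0.91,"rz":6.87,"gripper":0.6}
  ],
  "squeeze": 60
}}

```text
clock: 26.1
eef_pos: [492.4, -156.0, 235.3]
tcp_rot: [2.976, -0.261, 1.414]
contact_force: [0.2, 0.4, 0.1]
opening: 0.798
```

{"name": "move_arm", "arguments": {
  "increments": [
    {"tx":0,"ty":0,"tz":0,"rx":-1.85,"ry":0.91,"rz":6.87,"gripper":0.6},
    {"tx":0,"ty":0,"tz":0,"rx":-1.85,"ry":0.91,"rz":6.87,"gripper":0.6},
    {"tx":0,"ty":0,"tz":0,"rx":-1.85,"ry":0.91,"rz":6.87,"gripper":0.6},
    {"tx":0,"ty":0,"tz":0,"rx":-1.85,"ry":0.91,"rz":6.87,"gripper":0.6},
    {"tx":0,"ty":0,"tz":0,"rx":-1.85,"ry":0.91,"rz":6.87,"gripper":0.6},
    {"tx":0,"ty":0,"tz":0,"rx":-1.85,"ry":0.91,"rz":6.87,"gripper":0.6},
    {"tx":0,"ty":0,"tz":0,"rx":-1.85,"ry":0.91,"rz":6.87,"gripper":0.6},
    {"tx":0,"ty":0,"tz":0,"rx":-1.85,"ry":0.91,"rz":6.87,"gripper":0.6},
    {"tx":0,"ty":0,"tz":0,"rx":-1.85,"ry":0.91,"rz":6.87,"gripper":0.6},
    {"tx":0,"ty":0,"tz":0,"rx":0,"ry":0,"rz":0,"gripper":0.6},
    {"tx":0,"ty":0,"tz":0,"rx":0,"ry":0,"rz":0,"gripper":0.6},
    {"tx":0,"ty":0,"tz":0,"rx":0,"ry":0,"rz":0,"gripper":0.6}
  ],
  "squeeze": 60
}}

```text
clock: 27.3
eef_pos: [493.4, -156.4, 236.6]
tcp_rot: [3.139, -0.524, 0.27]
contact_force: [0.9, -0.3, -0.1]
opening: 0.801
```

```bash
python3 - <<'E'
from g import *
c=cur(); print(c[0],r.sense()["qpos"],r.sense()["clock"]); rows(c,flip(tgt("pan_small",132)));rows(c,flip(tgt("pan_small",72)))
E
```

```text
[ 493.353 -156.372  236.577] [-0.554  0.019  2.155  0.613  0.688  0.322] 27.3
2 x t(cm) [-0.786 -0.006  2.766] r(deg) [-0.017  0.     0.138]  total [-1.572 -0.013  5.531] [-0.033  0.     0.277]
3 x t(cm) [-0.524 -0.003  3.844] r(deg) [-0.011  0.     0.092]  total [-1.572 -0.01  11.531] [-0.033  0.     0.277]
```

{"name": "move_arm", "arguments": {
  "increments": [
    {"tx":-0.8,"ty":0,"tz":1,"rx":0,"ry":0,"rz":0.27,"gripper":0.6},
    {"tx":-0.77,"ty":0,"tz":2,"rx":0,"ry":0,"rz":0,"gripper":0.6},
    {"tx":0,"ty":0,"tz":2.5,"rx":0,"ry":0,"rz":0,"gripper":0.6},
    {"tx":0,"ty":0,"tz":2,"rx":0,"ry":0,"rz":0,"gripper":0.6},
    {"tx":0,"ty":0,"tz":1.5,"rx":0,"ry":0,"rz":0,"gripper":0.6},
    {"tx":0,"ty":0,"tz":1,"rx":0,"ry":0,"rz":0,"gripper":0.6},
    {"tx":0,"ty":0,"tz":1,"rx":0,"ry":0,"rz":0,"gripper":0.6},
    {"tx":0,"ty":0,"tz":0.5,"rx":0,"ry":0,"rz":0,"gripper":0.6},
    {"tx":0,"ty":0,"tz":0,"rx":0,"ry":0,"rz":0,"gripper":0.6},
    {"tx":0,"ty":0,"tz":0,"rx":0,"ry":0,"rz":0,"gripper":0.6}
  ],
  "squeeze": 60
}}

```text
clock: 28.3
eef_pos: [535.9, -145.0, 129.8]
tcp_rot: [-3.141, -0.525, 0.262]
contact_force: [0.0, 0.1, 0.2]
opening: 0.8
```

```bash
python3 - <<'E'
from g import *
import cv2
c=cur(); print(c[0],r.sense()["contact_force"]); rows(c,flip(tgt("pan_small",72)))
p,d=r.grab_frame("scene"); cv2.imwrite("pics/s4.png",cv2.resize(p[130:280,190:340],None,fx=4,fy=4,interpolation=cv2.INTER_CUBIC)[:,:,::-1])
E
```

```text
[ 535.877 -145.005  129.812] [0.002 0.058 0.199]
1 x t(cm) [-0.046 -0.021  0.084] r(deg) [ 0.026 -0.059 -0.104]  total [-0.046 -0.021  0.084] [ 0.026 -0.059 -0.104]
```

View pics/s4.png

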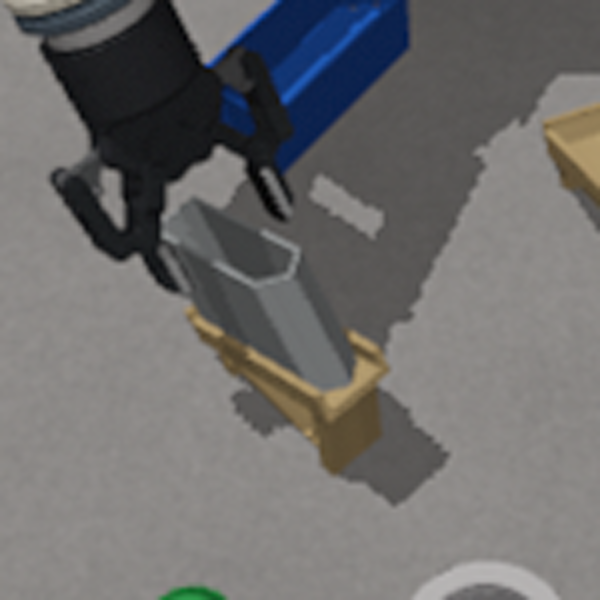

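The fingers straddle the small pan at (180,285) and (285,215). Closing, then lifting along the pan axis.

{"name": "move_arm", "arguments": {
  "increments": [
    {"tx":0,"ty":0,"tz":0.08,"rx":0,"ry":0,"rz":0,"gripper":-1},
    {"tx":0,"ty":0,"tz":0,"rx":0,"ry":0,"rz":0,"gripper":-1},
    {"tx":0,"ty":0,"tz":0,"rx":0,"ry":0,"rz":0,"gripper":-1},
    {"tx":0,"ty":0,"tz":0,"rx":0,"ry":0,"rz":0,"gripper":-1},
    {"tx":0,"ty":0,"tz":0,"rx":0,"ry":0,"rz":0,"gripper":-1},
    {"tx":0,"ty":0,"tz":0,"rx":0,"ry":0,"rz":0,"gripper":-1}
  ],
  "squeeze": 60
}}

```text
clock: 28.95
eef_pos: [536.1, -144.8, 129.4]
tcp_rot: [-3.141, -0.525, 0.262]
contact_force: [-5.0, -0.2, 7.9]
opening: 0.402
```

{"name": "move_arm", "arguments": {
  "increments": [
    {"tx":0,"ty":0,"tz":-0.5,"rx":0,"ry":0,"rz":0,"gripper":-1},
    {"tx":0,"ty":0,"tz":-1.5,"rx":0,"ry":0,"rz":0,"gripper":-1},
    {"tx":0,"ty":0,"tz":-2.5,"rx":0,"ry":0,"rz":0,"gripper":-1},
    {"tx":0,"ty":0,"tz":-3,"rx":0,"ry":0,"rz":0,"gripper":-1},
    {"tx":0,"ty":0,"tz":-2.5,"rx":0,"ry":0,"rz":0,"gripper":-1},
    {"tx":0,"ty":0,"tz":0,"rx":0,"ry":0,"rz":0,"gripper":-1},
    {"tx":0,"ty":0,"tz":0,"rx":0,"ry":0,"rz":0,"gripper":-1}
  ],
  "squeeze": 60
}}

```text
clock: 29.65
eef_pos: [487.7, -158.0, 215.5]
tcp_rot: [3.141, -0.525, 0.261]
contact_force: [0.2, 0.4, -2.4]
opening: 0.407
```

```bash
python3 - <<'E'
from g import *
c=cur(); s=r.sense(); print(c[0],s["contact_force"],s["qpos"])
u=flip(tgt("carton",0))[1]
a=np.arctan2(362.6,461.4)-np.arctan2(c[0][1],c[0][0]); f=np.hypot(462,362.6)/np.hypot(*c[0][:2])
m=(c[0]+[0,0,80],flip(tgt("carton",0))[1]); rows(c,m,12)
e=(np.array([461,362.2,m[0][2]]),u)
rows(m,e,14)
E
```

```text
[ 487.73  -158.027  215.526] [ 0.154  0.378 -2.366] [-0.565  0.045  2.186  0.66   0.645  0.261]
12 x t(cm) [ 0.189  0.003 -0.647] r(deg) [ 0.074 -2.506 -0.273]  total [ 4.009  0.001 -6.923] [  0.892 -30.068  -3.278]
14 x t(cm) [ 0.988 -3.587  0.   ] r(deg) [0. 0. 0.]  total [ 13.827 -50.223   0.   ] [0. 0. 0.]
```

{"name": "move_arm", "arguments": {
  "increments": [
    {"tx":0.19,"ty":0,"tz":-0.65,"rx":0.07,"ry":-2.51,"rz":-0.27,"gripper":-1},
    {"tx":0.19,"ty":0,"tz":-0.65,"rx":0.07,"ry":-2.51,"rz":-0.27,"gripper":-1},
    {"tx":0.19,"ty":0,"tz":-0.65,"rx":0.07,"ry":-2.51,"rz":-0.27,"gripper":-1},
    {"tx":0.19,"ty":0,"tz":-0.65,"rx":0.07,"ry":-2.51,"rz":-0.27,"gripper":-1},
    {"tx":0.19,"ty":0,"tz":-0.65,"rx":0.07,"ry":-2.51,"rz":-0.27,"gripper":-1},
    {"tx":0.19,"ty":0,"tz":-0.65,"rx":0.07,"ry":-2.51,"rz":-0.27,"gripper":-1},
    {"tx":0.19,"ty":0,"tz":-0.65,"rx":0.07,"ry":-2.51,"rz":-0.27,"gripper":-1},
    {"tx":0.19,"ty":0,"tz":-0.65,"rx":0.07,"ry":-2.51,"rz":-0.27,"gripper":-1},
    {"tx":0.19,"ty":0,"tz":-0.65,"rx":0.07,"ry":-2.51,"rz":-0.27,"gripper":-1},
    {"tx":0.19,"ty":0,"tz":-0.65,"rx":0.07,"ry":-2.51,"rz":-0.27,"gripper":-1},
    {"tx":0.19,"ty":0,"tz":-0.65,"rx":0.07,"ry":-2.51,"rz":-0.27,"gripper":-1},
    {"tx":0.19,"ty":0,"tz":-0.65,"rx":0.07,"ry":-2.51,"rz":-0.27,"gripper":-1}
  ],
  "squeeze": 60
}}

```text
clock: 30.85
eef_pos: [488.0, -156.6, 294.1]
tcp_rot: [-3.139, 0.005, 0.321]
contact_force: [-0.5, -0.5, -1.5]
opening: 0.401
```

{"name": "move_arm", "arguments": {
  "increments": [
    {"tx":0.5,"ty":-1.8,"tz":0,"rx":0,"ry":0,"rz":0,"gripper":-1},
    {"tx":0.99,"ty":-3.59,"tz":0,"rx":0,"ry":0,"rz":0,"gripper":-1},
    {"tx":0.99,"ty":-3.59,"tz":0,"rx":0,"ry":0,"rz":0,"gripper":-1},
    {"tx":0.99,"ty":-3.59,"tz":0,"rx":0,"ry":0,"rz":0,"gripper":-1},
    {"tx":0.99,"ty":-3.59,"tz":0,"rx":0,"ry":0,"rz":0,"gripper":-1},
    {"tx":0.99,"ty":-3.59,"tz":0,"rx":0,"ry":0,"rz":0,"gripper":-1},
    {"tx":0.99,"ty":-3.59,"tz":0,"rx":0,"ry":0,"rz":0,"gripper":-1},
    {"tx":0.99,"ty":-3.59,"tz":0,"rx":0,"ry":0,"rz":0,"gripper":-1},
    {"tx":0.99,"ty":-3.59,"tz":0,"rx":0,"ry":0,"rz":0,"gripper":-1},
    {"tx":0.99,"ty":-3.59,"tz":0,"rx":0,"ry":0,"rz":0,"gripper":-1},
    {"tx":0.99,"ty":-3.59,"tz":0,"rx":0,"ry":0,"rz":0,"gripper":-1},
    {"tx":0.99,"ty":-3.59,"tz":0,"rx":0,"ry":0,"rz":0,"gripper":-1}
  ],
  "squeeze": 60
}}

```text
clock: 32.05
eef_pos: [465.4, 272.6, 293.6]
tcp_rot: [-3.141, 0.004, 0.321]
contact_force: [0.3, -0.8, -2.5]
opening: 0.404
```

{"name": "move_arm", "arguments": {
  "increments": [
    {"tx":0.99,"ty":-3.59,"tz":0,"rx":0,"ry":0,"rz":0,"gripper":-1},
    {"tx":0.99,"ty":-3.59,"tz":0,"rx":0,"ry":0,"rz":0,"gripper":-1},
    {"tx":0.5,"ty":-1.8,"tz":1,"rx":0,"ry":0,"rz":0,"gripper":-1},
    {"tx":0,"ty":0,"tz":3,"rx":0,"ry":0,"rz":0,"gripper":-1},
    {"tx":0,"ty":0,"tz":2,"rx":0,"ry":0,"rz":0,"gripper":-1},
    {"tx":0,"ty":0,"tz":0,"rx":0,"ry":0,"rz":0,"gripper":-1},
    {"tx":0,"ty":0,"tz":0,"rx":0,"ry":0,"rz":0,"gripper":-1},
    {"tx":0,"ty":0,"tz":0,"rx":0,"ry":0,"rz":0,"gripper":-1}
  ],
  "squeeze": 60
}}

```text
clock: 32.85
eef_pos: [462.0, 363.6, 236.4]
tcp_rot: [-3.141, 0.0, 0.319]
contact_force: [0.2, 0.5, -3.0]
opening: 0.401
```

```bash
python3 - <<'E'
from g import *
c=cur(); print(c[0],r.sense()["contact_force"],r.sense()["qpos"])
rows(c,(np.array([461.3,362.2,c[0][2]]),flip(tgt("carton",0))[1]))
for n in("top","scene"):
    C=cloud(n)
    for tl in(-.04,0,.04): print(n,tl,fit("pan_small",C,(461.3,362.2,c[0][2]-72,.32),tl,rad=12))
    S=C[(C[:,2]>74)&(C[:,2]<95)]
    print(fit("pan_middle",S,(461.4,363,8,.32),0,fz=True,rad=9))
E
```

```text
[462.037 363.593 236.401] [ 0.196  0.514 -2.979] [0.664 0.291 1.71  0.001 1.141 1.915]
1 x t(cm) [-0.114  0.109 -0.   ] r(deg) [-0.044  0.023 -0.034]  total [-0.114  0.109 -0.   ] [-0.044  0.023 -0.034]
top -0.04 (array([456.714, 361.559, 167.747,   0.316]), np.float64(1.535740234462695), 1599)
top 0 (array([458.783, 362.319, 167.228,   0.317]), np.float64(1.4413607261887564), 1596)
top 0.04 (array([460.721, 363.008, 167.812,   0.32 ]), np.float64(1.4992532933777976), 1596)
(array([460.899, 361.933,   8.   ,   0.316]), np.float64(1.4981543335779623), 222)
scene -0.04 (array([458.61 , 361.774, 167.651,   0.313]), np.float64(1.698146072169607), 1703)
scene 0 (array([460.854, 362.358, 165.147,   0.321]), np.float64(1.6096065197352074), 1697)
scene 0.04 (array([462.186, 362.986, 166.453,   0.319]), np.float64(1.7479368647323599), 1704)
(array([462.225, 361.939,   8.   ,   0.309]), np.float64(1.6887838741452332), 353)
```

{"name": "move_arm", "arguments": {
  "increments": [
    {"tx":0.15,"ty":0.09,"tz":1,"rx":0,"ry":0,"rz":0,"gripper":-1},
    {"tx":0,"ty":0,"tz":2.5,"rx":0,"ry":0,"rz":0,"gripper":-1},
    {"tx":0,"ty":0,"tz":2.5,"rx":0,"ry":0,"rz":0,"gripper":-1},
    {"tx":0,"ty":0,"tz":1,"rx":0,"ry":0,"rz":0,"gripper":-1},
    {"tx":0,"ty":0,"tz":1,"rx":0,"ry":0,"rz":0,"gripper":-1},
    {"tx":0,"ty":0,"tz":0,"rx":0,"ry":0,"rz":0,"gripper":-1},
    {"tx":0,"ty":0,"tz":0,"rx":0,"ry":0,"rz":0,"gripper":-1}
  ],
  "squeeze": 60
}}

```text
clock: 33.65
eef_pos: [463.5, 363.3, 156.3]
tcp_rot: [-3.141, 0.0, 0.32]
contact_force: [-0.3, 0.0, -2.0]
opening: 0.404
```

{"name": "move_arm", "arguments": {
  "increments": [
    {"tx":0,"ty":0,"tz":1,"rx":0,"ry":0,"rz":0,"gripper":-1},
    {"tx":0,"ty":0,"tz":1,"rx":0,"ry":0,"rz":0,"gripper":-1},
    {"tx":0,"ty":0,"tz":1,"rx":0,"ry":0,"rz":0,"gripper":-1},
    {"tx":0,"ty":0,"tz":1,"rx":0,"ry":0,"rz":0,"gripper":-1},
    {"tx":0,"ty":0,"tz":1,"rx":0,"ry":0,"rz":0,"gripper":-1},
    {"tx":0,"ty":0,"tz":0,"rx":0,"ry":0,"rz":0,"gripper":-1},
    {"tx":0,"ty":0,"tz":0,"rx":0,"ry":0,"rz":0,"gripper":-1}
  ],
  "squeeze": 60
}}

```text
clock: 34.35
eef_pos: [462.9, 362.9, 105.3]
tcp_rot: [-3.142, 0.002, 0.32]
contact_force: [0.1, -0.7, -2.1]
opening: 0.407
```

Inside the middle pan with no contact. About 22 mm to go.

{"name": "move_arm", "arguments": {
  "increments": [
    {"tx":0,"ty":0,"tz":0.8,"rx":0,"ry":0,"rz":0,"gripper":-1},
    {"tx":0,"ty":0,"tz":0.6,"rx":0,"ry":0,"rz":0,"gripper":-1},
    {"tx":0,"ty":0,"tz":0.3,"rx":0,"ry":0,"rz":0,"gripper":-1},
    {"tx":0,"ty":0,"tz":0,"rx":0,"ry":0,"rz":0,"gripper":-1},
    {"tx":0,"ty":0,"tz":0,"rx":0,"ry":0,"rz":0,"gripper":-1}
  ],
  "squeeze": 60
}}

```text
clock: 34.85
eef_pos: [463.0, 363.0, 88.7]
tcp_rot: [-3.141, 0.001, 0.32]
contact_force: [0.5, 0.4, -2.6]
opening: 0.399
```

{"name": "move_arm", "arguments": {
  "increments": [
    {"tx":0,"ty":0,"tz":0.1,"rx":0,"ry":0,"rz":0,"gripper":-1},
    {"tx":0,"ty":0,"tz":0.1,"rx":0,"ry":0,"rz":0,"gripper":-1},
    {"tx":0,"ty":0,"tz":0,"rx":0,"ry":0,"rz":0,"gripper":-1},
    {"tx":0,"ty":0,"tz":0,"rx":0,"ry":0,"rz":0,"gripper":-1}
  ],
  "squeeze": 60
}}

```text
clock: 35.25
eef_pos: [463.0, 362.9, 86.7]
tcp_rot: [-3.141, 0.001, 0.32]
contact_force: [0.1, -0.6, -4.0]
opening: 0.398
```

{"name": "move_arm", "arguments": {
  "increments": [
    {"tx":0,"ty":0,"tz":0.1,"rx":0,"ry":0,"rz":0,"gripper":-1},
    {"tx":0,"ty":0,"tz":0.05,"rx":0,"ry":0,"rz":0,"gripper":-1},
    {"tx":0,"ty":0,"tz":0,"rx":0,"ry":0,"rz":0,"gripper":-1},
    {"tx":0,"ty":0,"tz":0,"rx":0,"ry":0,"rz":0,"gripper":-1}
  ],
  "squeeze": 60
}}

```text
clock: 35.65
eef_pos: [463.0, 362.9, 85.2]
tcp_rot: [-3.141, 0.001, 0.319]
contact_force: [-0.5, -0.1, -2.7]
opening: 0.402
```

{"name": "move_arm", "arguments": {
  "increments": [
    {"tx":0,"ty":0,"tz":0.1,"rx":0,"ry":0,"rz":0,"gripper":-1},
    {"tx":0,"ty":0,"tz":0.05,"rx":0,"ry":0,"rz":0,"gripper":-1},
    {"tx":0,"ty":0,"tz":0,"rx":0,"ry":0,"rz":0,"gripper":-1},
    {"tx":0,"ty":0,"tz":0,"rx":0,"ry":0,"rz":0,"gripper":-1}
  ],
  "squeeze": 60
}}

```text
clock: 36.05
eef_pos: [463.0, 363.0, 83.8]
tcp_rot: [-3.141, 0.001, 0.32]
contact_force: [-1.9, 0.6, 0.9]
opening: 0.402
```

{"name": "move_arm", "arguments": {
  "increments": [
    {"tx":0,"ty":0,"tz":0.08,"rx":0,"ry":0,"rz":0,"gripper":-1},
    {"tx":0,"ty":0,"tz":0,"rx":0,"ry":0,"rz":0,"gripper":-1},
    {"tx":0,"ty":0,"tz":0,"rx":0,"ry":0,"rz":0,"gripper":-1}
  ],
  "squeeze": 60
}}

```text
clock: 36.35
eef_pos: [463.0, 363.1, 83.8]
tcp_rot: [-3.141, 0.001, 0.32]
contact_force: [-4.5, -1.5, 8.5]
opening: 0.398
```

Contact at 83.8, as predicted. Releasing.

{"name": "move_arm", "arguments": {
  "increments": [
    {"tx":0,"ty":0,"tz":-0.1,"rx":0,"ry":0,"rz":0,"gripper":0.3},
    {"tx":0,"ty":0,"tz":0,"rx":0,"ry":0,"rz":0,"gripper":0.3},
    {"tx":0,"ty":0,"tz":0,"rx":0,"ry":0,"rz":0,"gripper":0.3},
    {"tx":0,"ty":0,"tz":-0.5,"rx":0,"ry":0,"rz":0,"gripper":0.3},
    {"tx":0,"ty":0,"tz":-2,"rx":0,"ry":0,"rz":0,"gripper":0.3},
    {"tx":0,"ty":0,"tz":-4,"rx":0,"ry":0,"rz":0,"gripper":0.3},
    {"tx":0,"ty":0,"tz":-5,"rx":0,"ry":0,"rz":0,"gripper":0.3},
    {"tx":0,"ty":0,"tz":-5,"rx":0,"ry":0,"rz":0,"gripper":0.3},
    {"tx":-4,"ty":0,"tz":-2,"rx":0,"ry":0,"rz":0,"gripper":0.3},
    {"tx":-4,"ty":0,"tz":0,"rx":0,"ry":0,"rz":0,"gripper":0.3},
    {"tx":0,"ty":0,"tz":0,"rx":0,"ry":0,"rz":0,"gripper":0.3},
    {"tx":0,"ty":0,"tz":0,"rx":0,"ry":0,"rz":0,"gripper":0.3}
  ],
  "squeeze": 60
}}

```text
clock: 37.55
eef_pos: [387.1, 337.9, 269.7]
tcp_rot: [-3.141, 0.0, 0.32]
contact_force: [0.2, -0.0, 0.4]
opening: 0.649
```

```bash
python3 - <<'E'
from g import *
import cv2
p,d=r.grab_frame("scene"); cv2.imwrite("pics/s5.png",cv2.resize(p[60:180,330:460],None,fx=5,fy=5,interpolation=cv2.INTER_CUBIC)[:600,:,::-1])
s=r.sense(); print(s["eef_pos"],s["contact_force"])
for n in("top","scene"):
    C=cloud(n)
    for k,z0,z1,b in(("pan_small",88,106,12),("pan_middle",75,90,8),("pan_large",48,74,4)):
        S=C[(C[:,2]>z0)&(C[:,2]<z1)]; S=S[np.linalg.norm(S[:,:2]-[461,362],axis=1)<95]
        p,e,N=fit(k,S,(461.4,362.5,b,.32),0,fz=True,rad=9); print(n,k,p,round(e,2),N,"rim top z",np.percentile(S[:,2],[50,90]))
    for J in((727,294),(743,122),(717,-258)):
        S=C[(C[:,2]>105)&(np.hypot(C[:,0]-J[0],C[:,1]-J[1])<45)]; print(J,len(S),S.mean(0) if len(S) else "")
E
```

```text
[387.746 338.142 269.425] [-0.84   0.282  0.368]
top pan_small [458.446 361.921  12.      0.32 ] 1.64 327 rim top z [96.323 99.483]
top pan_middle [460.473 365.059   8.      0.317] 3.23 352 rim top z [82.494 87.161]
top pan_large [460.88  364.763   4.      0.32 ] 2.52 563 rim top z [66.736 71.822]
(727, 294) 357 [720.69  296.942 114.468]
(743, 122) 354 [745.999 126.812 114.596]
(717, -258) 376 [ 718.623 -262.14   114.58 ]
scene pan_small [462.04  362.979  12.      0.318] 1.65 315 rim top z [94.475 98.331]
scene pan_middle [464.074 358.526   8.      0.323] 3.71 348 rim top z [81.664 87.83 ]
scene pan_large [459.857 364.736   4.      0.314] 2.92 526 rim top z [66.287 72.039]
(727, 294) 320 [728.148 295.508 113.921]
(743, 122) 368 [754.207 125.52  114.305]
(717, -258) 484 [ 726.877 -263.318  114.473]
```

View pics/s5.png

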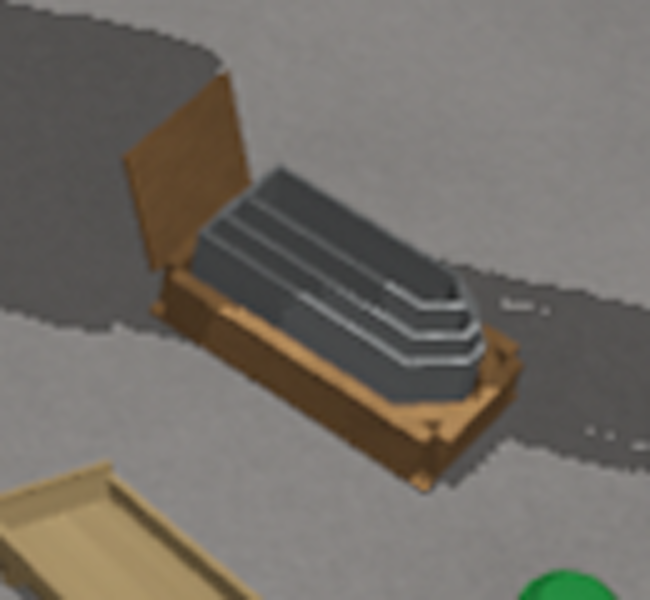

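All three pans sit evenly nested and level in the carton, with noses at (430,310) to (480,360), and the gripper is clear. Handing in.

```bash
python3 -c "
from rig import r
print(r.sign_off())"
```

```text
the job is handed in; nothing more can be done
None
```

All three pans are nested in the carton, largest to smallest, nose over nose. I released them and handed the job in at about 38 s of the 72 s. No verdict was reported.

- **Resting on the floors:** when each pan was lowered, the wrist force showed contact at about the height predicted for resting on the floor below. The tool end was at 47, 67.6 and 83.8 mm, against a predicted 46, 68 and about 83.5–84 mm.
- **Last picture:** the three rims are even and level, noses in line, with the gripper well clear. The rim heights read near the expected 70, 84 and 98 mm.
- **Line-up:** before the last lowering, the middle and smallest pans agreed within about 2–3 mm in both cameras, and I corrected that offset. All yaws came out near 0.32 rad, in line with the carton.
- **Jars and tape roll:** the jars still stand at full height. Their measured positions were within 12 mm of the rough start estimates, which is about the accuracy of those estimates. I did not re-check the tape roll at the end, but no move went near it.
- **A check that disagreed:** the final depth fits of the middle and largest pans were poor (2.5–3.7 mm residual) because the nested walls blend together. The two cameras differed by up to about 7 mm for the middle pan, so I relied on the earlier fits, the contact heights and the picture.

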